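Fetch the slide carrier from under the hood sash

TASK

Raise the clear sloping sash of the bench hood until it stays up on its own, then reach in under it, lift out the white slide carrier by its orange handle and set it down gently, flat and upright, inside the steel tray. Keep the carrier upright all the way, leave the sash standing open, and leave the jar, the bottle and the spatula where they are.

Things in the scene. Friction and masses are not known exactly. Their poses are not given: they have to be found in the camera images.
- hood: Fixed clear bench hood with aluminium edges, 380 mm deep (x) and wide (y), 366 high. Origin: bench level, middle of its front edge; x points into it, y left, z up. A sill 12 mm deep, 30 high runs along the front edge; from its top the front slopes up and back at 45 degrees (plane z = 30 mm + x) for 460 mm: the sash below, a fixed pane from 190 mm up the slope. 350 mm clear between side rails.
- sash (a joint): Travel of the sash up the slope, m: 0 shut on the sill, 0.23 at the upper stop. The sash is clear with blue edge strips, 220 mm long up the slope, 350 wide, 0.6 kg; it takes about 5 N to start it, about 15 N where the brake bites. Let go below about 0.14 it slides shut; from 0.16 up to the stop friction holds it. At 0.20 or more a gripper has room to reach in under it.
- sash_bar (a point): Middle of the sash's black handle bar: round, 14 mm thick, 160 long along the hood's y, axis 45 mm out from the slope plane (the sash's face is 9 mm out), 50 mm up the slope from the sash's lower edge, held by a stub 70 mm either side of the middle. Moves with the sash; shut, it is 97 mm above the bench. Site x points up the slope, z out of it.
- carrier: Loose slide carrier, about 0.25 kg: a white tub 100 mm (x) by 60 mm (y) by 28 mm high, with glass slides that reach 4 mm above its top, and an upright orange handle plate in its middle, 36 mm long (x), 12 mm thick (y), reaching to 80 mm above the underside. Origin: centre of the underside; z up. Its x lies within 0.25 rad of the hood's x at the start.
- carrier_handle (a point): Place to grip the carrier: in the middle of the orange plate, 64 mm above the carrier's underside (16 mm below the plate's top), same axes as the carrier.
- tray: Fixed open steel tray on the bench, 166 mm (x) by 126 mm (y) outside, 16 mm high, walls and floor 6 mm thick (inside 154 by 114 mm). Origin: centre of its underside; x along its long side.
- jar: Bystander: loose amber jar with a green lid, 56 mm across, 65 mm high, in the hood beside the carrier. Origin: centre of its underside.
- bottle: Bystander: loose white bottle with a blue cap, 60 mm across, 130 mm high, on the bench beyond the tray. Origin: centre of its underside.
- spatula: Bystander: loose spatula 150 mm long lying on the bench between the hood and the bottle. Origin: its middle, on the bench; it lies along its x.
- hood_inside (a point): Point on the hood's white floor (12 mm above the bench), 105 mm behind the front edge, mid-width; axes as the hood's. Carrier and jar stand about 80 mm left and right of it, either way round. High on the front, 333 to 357 mm up the slope, a fixed cross bar spans the sash 26 to 36 mm out from the slope plane; a spring shoe under it brakes the sash on a 40 mm wide blue strip in the sash's middle.
Things that resemble listed ones, but are neither listed nor needed, are in the scene too. Leave any blue or purple look-alike of the tray alone.

How it is judged:
By the outcome, as a careful person would: the job done as asked, in the order asked, and still so for the second after the job is handed in, with the robot touching nothing.
It also fails if it takes over 64 s, if anything falls off the work surface, if the arm or the gripper's body presses on something with over 40 N, if the wrist force passes 120 N, or if a joint passes its speed limit or range.

ROBOT

A 7-joint arm with a two-finger parallel gripper is mounted at the origin on the work surface. World frame = base frame: x ahead of the robot, y to its left, z up, the work surface at z = 0. Lengths are in m, angles in degrees, forces in N, time in s.
With the tool pointing down it reaches from about 0.425 to 0.875 m from the base axis. Payload 4.7 kg.
Tool frame: the origin (TCP) lies midway between the tips of the shut fingers; the grasp point (between the pads) lies 19 mm behind it; z points along the fingers, x is the direction in which the jaws open and shut, and the axes are right-handed (so a half turn about z gives the same grasp; the last joint's range is limited). The gripper opens to 87 mm and grips with 3 to 60 N. Pads are 19 mm wide; open, the fingers measure 117 mm over their backs; the gripper's body (75 mm by 190 mm) begins 51 mm behind the grasp point.
Start: joints at [70.308, 18.392, -4.016, 83.108, 1.295, 78.541, -3.26], TCP at [0.228, -0.609, 0.223] pointing down, gripper open.
Joint ranges: [-163.93, 163.93], [-17.29, 119.83], [-79.2, 71.16], [3.27, 140.29], [-89.18, 269.18], [5.43, 117.66], [-154.24, 154.24]. Speed limits (degrees/s): [147.25, 147.25, 180, 180, 180, 180, 180].

INTERFACE

Orientations are given as [roll, pitch, yaw] about the fixed x, y, z axes, in that order (R = Rz(yaw) Ry(pitch) Rx(roll)).
In Python, from cell import env gives the robot as it stands.
- The arm moves only by the tool carry_out, never from a script. Its argument "plan" is a list of rows, each an object with "grip": the closure, from 0 (fully open) to 1 (shut); "dp": the shift along the tool's x, y, z in m, a list of three; "rotation": the turn, a rotation vector about the tool's x, y, z in degrees, a list of three. In form: [{"grip": grip, "dp": [dx, dy, dz], "rotation": [wx, wy, wz]}, ...]. A call has 1 to 8 rows; each row shifts and turns the pose as measured when the row begins, along the tool's axes as they then stand; what a row does not reach is not made up. A row lasts 1/12 s, in which the tool goes at most 41.7 mm and 7.16 degrees, less where a joint would pass 70% of its speed; a pose out of reach is approached as far as the arm can. A call is refused whole if a number of a shift passes 0.0417 or a number of a turn 7.16, either way. A call with a gripper value outside its range is refused whole. The fingers move at their own pace and stop on an object; "force" is the grip in N (left out, the last holds). Time passes only in rows, so rows that do not move let the fingers close. It gives the time, the measured TCP pose, the force and the opening at its end, in the units of the state.
- env.get_obs(): the state, without advancing time (a new reading comes with each control period).
- env.read_camera(name): name is "scene" or "top"; returns the picture (400x640x3 uint8, red, green, blue); there is no depth.
- env.camera_params(name): a dict with "fx", "fy", "cx", "cy" (pixels), "R" (3x3) and "t" (3): a world point X has camera coordinates R X + t. Camera axes: x right, y down, z forward; pixel columns grow to the right and rows downward; lengths in m; the calibration is good to about 2 mm. A picture is of the moment at which its call begins. camera_params takes no time and is no camera call.
- env.sign_off(): hands the job in, once; it reports no verdict.
The state is a dict: "time_s": time; "qpos": joint angles; "joint_velocities": joint speeds; "effort": joint torques, N m; "tool_pos": TCP position; "tool_rot": TCP orientation; "force": force on the tool from outside, world axes, zero at the start; "wrist_torque": the same for the moment, N m; "grip_width": finger opening in m.
Only numpy, scipy, OpenCV 4.12 (cv2) and the standard library are available. Lean on these libraries where they do the work, as an engineer would, in place of code of your own. Each camera call takes 0.05 s, during which the arm holds its last target. There are 200 camera calls.

## Working session

There is one attempt and no reset: what is moved stays moved. The work goes in short steps, Python scripts to look and compute and a tool call to move; the robot and the scene stay as the last step left them, time stands still between calls to the robot, and variables do not carry over. Pictures are saved under pics/ and viewed, about 8 in all and at most 12, crops included, and the job is handed in when it is done.

Besides the shell and the picture viewer there is one more tool, called as name(argument=value, ...) on one line, values as JSON. carry_out: Moves the arm, as the interface text tells. Its arguments: {"type":"object","properties":{"plan":{"type":"array","items":{"type":"object","properties":{"grip":{"type":"number"},"dp":{"type":"array","items":{"type":"number"}},"rotation":{"type":"array","items":{"type":"number"}}}}},"force":{"type":"number"}},"required":["plan"]}

```bash
mkdir -p pics; ls
cat > h.py <<'E'
import numpy as np, cv2
from cell import env
def ray(cam,u,v):
    p=env.camera_params(cam);R=np.array(p["R"]);t=np.array(p["t"])
    d=R.T@np.array([(u-p["cx"])/p["fx"],(v-p["cy"])/p["fy"],1.]);return -R.T@t,d/np.linalg.norm(d)
def onz(cam,u,v,z):
    c,d=ray(cam,u,v);return c+d*(z-c[2])/d[2]
def proj(cam,X):
    p=env.camera_params(cam);q=np.array(p["R"])@np.array(X)+np.array(p["t"])
    return np.array([p["fx"]*q[0]/q[2]+p["cx"],p["fy"]*q[1]/q[2]+p["cy"]])
def tri(*obs):
    A=np.zeros((3,3));b=np.zeros(3)
    for o in obs:
        c,d=ray(*o);P=np.eye(3)-np.outer(d,d);A+=P;b+=P@c
    X=np.linalg.solve(A,b);return X,[np.linalg.norm(proj(o[0],X)-np.array(o[1:])) for o in obs]
E
python3 - <<'E'
from h import *
for n in("scene","top"):
    im=env.read_camera(n);np.save(f"pics/{n}0.npy",im);cv2.imwrite(f"pics/{n}0.png",im[:,:,::-1]);p=env.camera_params(n);print(n,p["fx"],-np.array(p["R"]).T@np.array(p["t"]),np.array(p["R"]).round(2).tolist())
print(env.get_obs())
E
```

```text
pics
scene 494.945378915916 [0.4318802  0.59313889 1.34990776] [[-1.0, -0.04, -0.01], [-0.04, 0.95, -0.32], [0.02, -0.32, -0.95]]
top 434.69682175916984 [0.24455846 0.16666386 1.35916946] [[0.0, -1.0, -0.01], [-0.99, -0.0, -0.16], [0.16, 0.01, -0.99]]
{'time_s': 0.1, 'qpos': array([70.30901679, 18.43524729, -4.0157422 , 83.16710867,  1.29608401,
       78.54306878, -3.26124139]), 'joint_velocities': array([ 0.05711015, -0.09198147,  0.0070675 , -0.07127429,  0.10902314,
       -0.00120348, -0.02775355]), 'effort': array([ 1.54096761e-04, -4.92574382e+01, -4.05533239e-01, -3.13400567e+01,
       -6.40205084e-02,  3.94583435e-02,  7.42506336e-05]), 'tool_pos': array([ 0.22739526, -0.60838953,  0.22157305]), 'tool_rot': array([ 1.79993465e+02,  1.00128978e-01, -6.95002709e+01]), 'force': array([0.1678941 , 0.33432812, 0.65452105]), 'wrist_torque': array([ 0.05483733, -0.04151363,  0.04655121]), 'grip_width': 0.08671768438198946}
```

View pics/scene0.png

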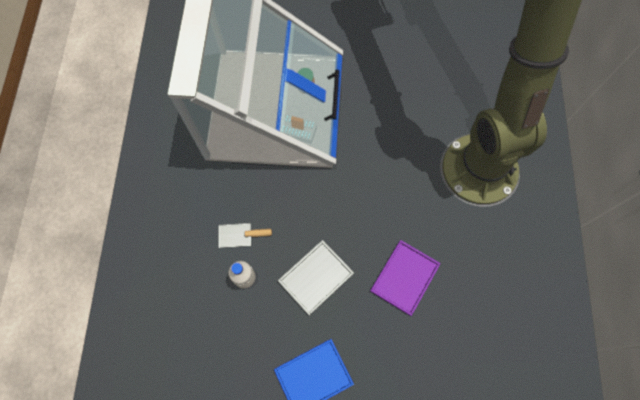

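View pics/top0.png

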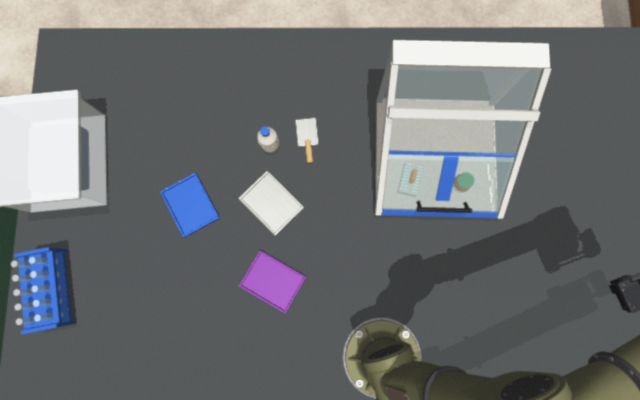

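Run:
```python
from h import *
t=np.load("pics/top0.npy");s=np.load("pics/scene0.npy")
a=cv2.resize(t[145:225,370:530],None,fx=5,fy=5,interpolation=cv2.INTER_CUBIC)[:360]
a=cv2.resize(t[148:222,370:530],(800,370),interpolation=cv2.INTER_CUBIC)
b=cv2.resize(np.rot90(s[10:170,275:350]),(490,230),interpolation=cv2.INTER_CUBIC)
c=np.zeros((600,800,3),np.uint8);c[:370]=a;c[370:,:490]=b
cv2.imwrite("pics/c1.png",c[:,:,::-1])
hs=cv2.cvtColor(t,cv2.COLOR_RGB2HSV);hs2=cv2.cvtColor(s,cv2.COLOR_RGB2HSV)
# orange handle, tray
for n,h,r in(("top",hs,(155,200,395,430)),("scene",hs2,(100,140,280,320))):
    m=((h[...,0]<15)&(h[...,1]>70)).astype(np.uint8);q=np.zeros_like(m);q[r[0]:r[1],r[2]:r[3]]=m[r[0]:r[1],r[2]:r[3]]
    ys,xs=np.nonzero(q);print(n,"orange",len(xs),xs.mean(),ys.mean(),xs.min(),xs.max(),ys.min(),ys.max())
for n,im,r in(("top",t,(165,240,230,310)),("scene",s,(235,320,272,360))):
    g=cv2.cvtColor(im,cv2.COLOR_RGB2GRAY);q=np.zeros_like(g);q[r[0]:r[1],r[2]:r[3]]=(g[r[0]:r[1],r[2]:r[3]]>110)*255
    cs=max(cv2.findContours(q,0,2)[0],key=cv2.contourArea);b=cv2.boxPoints(cv2.minAreaRect(cs))
    W=np.array([onz(n,*p,.016)[:2] for p in b]);print(n,W.round(4).tolist(),W.mean(0),[np.linalg.norm(W[i]-W[i-1]).round(4) for i in range(4)],[np.degrees(np.arctan2(*(W[i]-W[i-1])[::-1])).round(1) for i in range(4)])
```

```text
<stdin>:12: RuntimeWarning: Mean of empty slice.
  ret = ret.dtype.type(ret / rcount)
Traceback (most recent call last):
ValueError: zero-size array to reduction operation minimum which has no identity
```

View pics/c1.png

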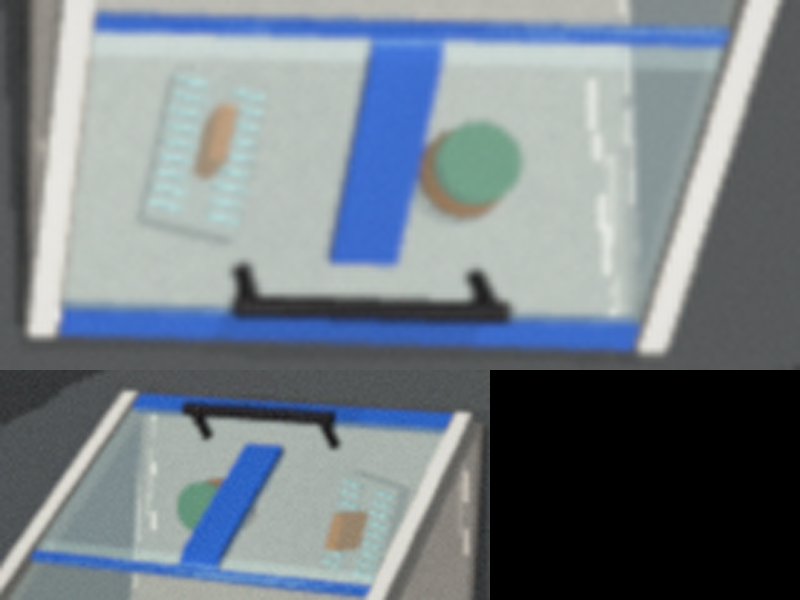

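Run:
```python
from h import *
t=np.load("pics/top0.npy").astype(int);s=np.load("pics/scene0.npy").astype(int)
out={}
for n,im,ro,rb in(("top",t,(160,190,400,425),(205,215,405,485)),("scene",s,(100,140,280,320),(65,125,326,345))):
    def get(m,r):
        q=np.zeros(m.shape,np.uint8);q[r[0]:r[1],r[2]:r[3]]=m[r[0]:r[1],r[2]:r[3]]
        return q
    q=get((im[...,0]-im[...,2]>25),ro);ys,xs=np.nonzero(q);P=np.c_[xs,ys].astype(np.float32)
    print(n,"orange",len(xs),P.mean(0),cv2.minAreaRect(P));out[n,'o']=P.mean(0)
    q=get(im.max(2)<60,rb);ys,xs=np.nonzero(q);P=np.c_[xs,ys].astype(np.float32)
    print(n,"bar",len(xs),P.mean(0),cv2.minAreaRect(P))
    rt=(165,240,230,310) if n=="top" else (235,320,272,360)
    g=im.mean(2);q=get(g>110,rt)
    cs=max(cv2.findContours(q,0,2)[0],key=cv2.contourArea);b=cv2.boxPoints(cv2.minAreaRect(cs))
    W=np.array([onz(n,*p,.016)[:2] for p in b]);print(n,W.round(4).tolist(),W.mean(0),[np.linalg.norm(W[i]-W[i-1]).round(4) for i in range(4)],[np.degrees(np.arctan2(*(W[i]-W[i-1])[::-1])).round(1) for i in range(4)])
print("handle",tri(("top",*out['top','o']),("scene",*out['scene','o'])))
print("barL",tri(("top",416.6,209.6),("scene",334,119.4)),onz("top",416.6,209.6,.097))
print("barR",tri(("top",471.8,210.2),("scene",337,70.4)),onz("top",471.8,210.2,.097))
# carrier slide corners crop
def T(u,v):return 370+u/5-.4,148+v/5-.4
# hood front corners: rail bottoms (outer)
for u,v in((28,335),(668,352)):print("hood corner",onz("top",*T(u,v),.03))
for u,v in((62,333),(638,350)):print("strip low corner",onz("top",*T(u,v),.035))
for u,v in((180,70),(267,90),(140,218),(228,240)):print("carr",onz("top",*T(u,v),.042))
print("jarlid",onz("top",*T(478,163),.077))
```

```text
top orange 67 [412.98508 175.47762] ((413.0, 175.5), (5.093247413635254, 14.067066192626953), 14.03624439239502)
top bar 144 [445.18054 209.02083] ((444.0, 208.0), (6.0, 52.0), 90.0)
top [[0.4817, 0.4489], [0.5754, 0.3599], [0.4535, 0.238], [0.3624, 0.3269]] [0.46825765 0.34339298] [np.float64(0.1706), np.float64(0.1292), np.float64(0.1724), np.float64(0.1272)] [np.float64(45.6), np.float64(-43.5), np.float64(-135.0), np.float64(135.7)]
scene orange 123 [296.7073  122.17073] ((296.5, 122.0), (12.0, 11.0), 90.0)
scene bar 157 [334.09555   94.808914] ((331.7677001953125, 95.01305389404297), (9.281646728515625, 48.47894287109375), 2.7927021980285645)
scene [[0.5744, 0.3599], [0.4554, 0.236], [0.3622, 0.3314], [0.481, 0.4499]] [0.4682552  0.34431517] [np.float64(0.1297), np.float64(0.1718), np.float64(0.1333), np.float64(0.1678)] [np.float64(-43.9), np.float64(-133.8), np.float64(134.3), np.float64(44.9)]
handle (array([ 0.54323656, -0.09550203,  0.06412748]), [np.float64(0.1639470508004282), np.float64(0.1711278337252477)])
barL (array([ 0.43529796, -0.09947116,  0.08136881]), [np.float64(0.2735597564690529), np.float64(0.2818276906105148)]) [ 0.43370551 -0.09656488  0.097     ]
barR (array([ 0.43244882, -0.26064773,  0.08671744]), [np.float64(0.4755585892792645), np.float64(0.47114780561967484)]) [ 0.43220389 -0.25785322  0.097     ]
hood corner [0.4279429  0.01738702 0.03      ]
hood corner [ 0.41810317 -0.37536925  0.03      ]
strip low corner [ 0.4285303  -0.00293998  0.035     ]
strip low corner [ 0.41865098 -0.35509463  0.035     ]
carr [ 0.59305323 -0.07856405  0.042     ]
carr [ 0.58029715 -0.13223491  0.042     ]
carr [ 0.49916257 -0.05139014  0.042     ]
carr [ 0.48546429 -0.10510107  0.042     ]
jarlid [ 0.52635729 -0.24947731  0.077     ]
```

```bash
cat >> h.py <<'E'
from scipy.spatial.transform import Rotation as Ro
import sys
YH=np.radians(-1.2); HO=np.array([.4295,-.177,0]); HX=np.array([np.cos(YH),np.sin(YH),0]);HY=np.array([-np.sin(YH),np.cos(YH),0]);Z=np.array([0,0,1.])
def H(x,y,z): return HO+x*HX+y*HY+z*Z
def frame(z,x): 
    z=z/np.linalg.norm(z);x=x-z*(x@z);x=x/np.linalg.norm(x);return np.c_[x,np.cross(z,x),z]
def tilt(yaw,th,spin=0): # tool leaning forward along heading yaw by th deg; tool x along heading, then spun about own z
    return Ro.from_euler('z',yaw,degrees=True).as_matrix()@Ro.from_euler('x',180,degrees=True).as_matrix()@Ro.from_euler('y',th,degrees=True).as_matrix()@Ro.from_euler('z',spin,degrees=True).as_matrix()
def cur():
    o=env.get_obs();return np.array(o["tool_pos"]),Ro.from_euler('xyz',o["tool_rot"],degrees=True).as_matrix(),o
def plan(p,R,n,start=None):
    if start is None: p0,R0,_=cur()
    else: p0,R0=start
    w=Ro.from_matrix(R0.T@R).as_rotvec(degrees=True)/n
    S=Ro.from_rotvec(w,degrees=True).as_matrix();Rk=R0
    for k in range(n):
        print(k,(Rk.T@(p-p0)/n).round(4).tolist(),w.round(2).tolist());Rk=Rk@S
    return p,R
def stat():
    p,R,o=cur();print(round(o["time_s"],2),"p",p.round(4),"rpy",o["tool_rot"].round(1),"q",o["qpos"].round(1),"F",o["force"].round(1),"w",round(o["grip_width"],4))
E
python3 - <<'E'
from h import *
R=tilt(-1.2,45);print(R.round(2))
s=plan(np.array([.35,-.30,.30]),R,13)
plan(H(.0035,0,.097)+R[:,2]*(.019-.09),R,5,s)
E
```

```text
[[ 0.71 -0.02  0.71]
 [-0.01 -1.   -0.01]
 [ 0.71  0.   -0.71]]
0 [-0.0189, -0.0171, -0.006] [2.05, 3.04, -4.97]
1 [-0.017, -0.0189, -0.0063] [2.05, 3.04, -4.97]
2 [-0.015, -0.0205, -0.0065] [2.05, 3.04, -4.97]
3 [-0.0128, -0.022, -0.0064] [2.05, 3.04, -4.97]
4 [-0.0105, -0.0232, -0.0062] [2.05, 3.04, -4.97]
5 [-0.0081, -0.0242, -0.0059] [2.05, 3.04, -4.97]
6 [-0.0057, -0.025, -0.0054] [2.05, 3.04, -4.97]
7 [-0.0032, -0.0256, -0.0047] [2.05, 3.04, -4.97]
8 [-0.0007, -0.0259, -0.0039] [2.05, 3.04, -4.97]
9 [0.0017, -0.026, -0.0029] [2.05, 3.04, -4.97]
10 [0.0041, -0.0258, -0.0018] [2.05, 3.04, -4.97]
11 [0.0064, -0.0254, -0.0006] [2.05, 3.04, -4.97]
12 [0.0085, -0.0248, 0.0007] [2.05, 3.04, -4.97]
0 [-0.0173, -0.0249, 0.0259] [0.0, 0.0, 0.0]
1 [-0.0173, -0.0249, 0.0259] [0.0, 0.0, 0.0]
2 [-0.0173, -0.0249, 0.0259] [0.0, 0.0, 0.0]
3 [-0.0173, -0.0249, 0.0259] [0.0, 0.0, 0.0]
4 [-0.0173, -0.0249, 0.0259] [0.0, 0.0, 0.0]
```

carry_out(plan=[{"grip": 0,"dp": [-0.019,-0.017,-0.006],"rotation": [2,3,-5]},{"grip": 0,"dp": [-0.017,-0.019,-0.006],"rotation": [2,3,-5]},{"grip": 0,"dp": [-0.015,-0.0205,-0.0065],"rotation": [2,3,-5]},{"grip": 0,"dp": [-0.013,-0.022,-0.0065],"rotation": [2,3,-5]},{"grip": 0,"dp": [-0.0105,-0.023,-0.006],"rotation": [2,3,-5]},{"grip": 0,"dp": [-0.008,-0.024,-0.006],"rotation": [2,3,-5]},{"grip": 0,"dp": [-0.0055,-0.025,-0.0055],"rotation": [2,3,-5]},{"grip": 0,"dp": [-0.003,-0.0255,-0.005],"rotation": [2,3,-5]}])

```text
time_s: 0.77
tool_pos: [0.3025, -0.4114, 0.2599]
tool_rot: [-172.7, -27.8, -28.8]
force: [-0.3, -0.4, 0.2]
grip_width: 0.0871
```

carry_out(plan=[{"grip": 0,"dp": [-0.001,-0.026,-0.004],"rotation": [2,3,-5]},{"grip": 0,"dp": [0.002,-0.026,-0.003],"rotation": [2,3,-5]},{"grip": 0,"dp": [0.004,-0.026,-0.002],"rotation": [2,3,-5]},{"grip": 0,"dp": [0.0065,-0.0255,-0.0005],"rotation": [2,3,-5]},{"grip": 0,"dp": [0.0085,-0.025,0.0005],"rotation": [2,3,-5]},{"grip": 0,"dp": [0,0,0],"rotation": [0,0,0]}])

```text
time_s: 1.27
tool_pos: [0.3572, -0.3128, 0.2758]
tool_rot: [-178.6, -45.4, 2.7]
force: [-0.6, 0.4, 0.1]
grip_width: 0.0872
```

Run:
```python
from h import *
stat()
R=tilt(-1.2,45)
plan(H(.0035,0,.097)+R[:,2]*(.019-.09),R,6)
```

```text
1.27 p [ 0.3572 -0.3128  0.2758] rpy [-178.6  -45.4    2.7] q [ 80.4 -17.2  -8.9 125.5 -51.2  68.4  93.5] F [-0.6  0.4  0.1] w 0.0872
0 [-0.0115, -0.0221, 0.0194] [-0.7, -0.06, 0.45]
1 [-0.0117, -0.0222, 0.0191] [-0.7, -0.06, 0.45]
2 [-0.0118, -0.0224, 0.0189] [-0.7, -0.06, 0.45]
3 [-0.012, -0.0225, 0.0186] [-0.7, -0.06, 0.45]
4 [-0.0122, -0.0226, 0.0184] [-0.7, -0.06, 0.45]
5 [-0.0123, -0.0228, 0.0181] [-0.7, -0.06, 0.45]
```

carry_out(plan=[{"grip": 0,"dp": [-0.0115,-0.022,0.0195],"rotation": [-0.7,0,0.45]},{"grip": 0,"dp": [-0.0115,-0.022,0.019],"rotation": [-0.7,0,0.45]},{"grip": 0,"dp": [-0.012,-0.0225,0.019],"rotation": [-0.7,0,0.45]},{"grip": 0,"dp": [-0.012,-0.0225,0.0185],"rotation": [-0.7,0,0.45]},{"grip": 0,"dp": [-0.012,-0.0225,0.0185],"rotation": [-0.7,0,0.45]},{"grip": 0,"dp": [-0.012,-0.023,0.018],"rotation": [-0.7,0,0.45]},{"grip": 0,"dp": [0,0,0],"rotation": [0,0,0]}])

```text
time_s: 1.85
tool_pos: [0.4062, -0.241, 0.1442]
tool_rot: [-177.8, -44.7, -1.1]
force: [-0.4, -0.8, -1.0]
grip_width: 0.087
```

Run:
```python
from h import *
stat()
R=tilt(-1.2,45)
plan(H(.0035,0,.097)+R[:,2]*(.019-.06),R,4)
im=env.read_camera("top");cv2.imwrite("pics/t2.png",im[:,:,::-1])
```

```text
1.85 p [ 0.4062 -0.241   0.1442] rpy [-177.8  -44.7   -1.1] q [ 87.5 -17.2 -29.3 140.2 -66.7  51.1 100.7] F [-0.4 -0.8 -1. ] w 0.087
0 [-0.0038, -0.016, 0.0033] [-0.58, 0.07, 0.02]
1 [-0.0038, -0.016, 0.0031] [-0.58, 0.07, 0.02]
2 [-0.0038, -0.0161, 0.0029] [-0.58, 0.07, 0.02]
3 [-0.0038, -0.0161, 0.0028] [-0.58, 0.07, 0.02]
```

View pics/t2.png

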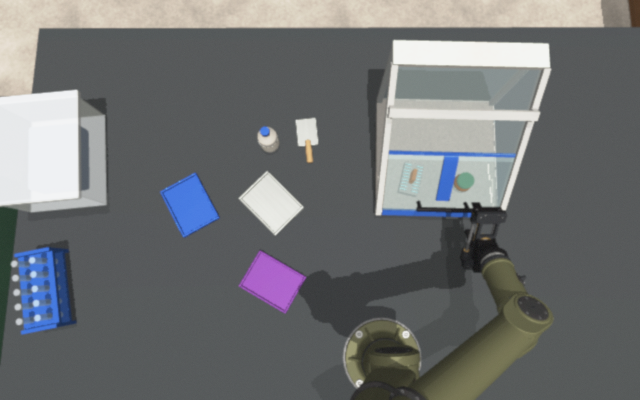

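```bash
cat > fk.py <<'E'
from h import *
from scipy.optimize import least_squares
D=[([70.309,18.435,-4.0157,83.167,1.296,78.543,-3.2612],[.2274,-.6084,.22157],[179.993,.1,-69.5]),
([80.4,-17.2,-8.9,125.5,-51.2,68.4,93.5],[.3572,-.3128,.2758],[-178.6,-45.4,2.7]),
([87.5,-17.2,-29.3,140.2,-66.7,51.1,100.7],[.4062,-.2410,.1442],[-177.8,-44.7,-1.1])]
def rz(a):return Ro.from_euler('z',a,degrees=True).as_matrix()
def ry(a):return Ro.from_euler('y',a,degrees=True).as_matrix()
def fk(q,P,s=-1):
    R=np.eye(3);p=np.zeros(3)
    R=rz(s*q[0]);p=R@[P[7],0,P[0]];R=R@ry(q[1])@rz(s*q[2]);p=p+R@[P[3],0,P[1]]
    R=R@ry(q[3]);p=p+R@[P[4],0,0];R=R@rz(s*q[4]);p=p+R@[P[8],0,P[2]];R=R@ry(q[5])@rz(s*q[6]);
    R=R@rz(P[9]);p=p+R@[0,0,P[6]]+R@rz(-P[9])@rz(-s*q[6])@[P[5],0,0];return p,R
def res(P):
    r=[]
    for q,p,e in D:
        a,R=fk(q,P);r+=list((a-p)*10);r+=list((R-Ro.from_euler('xyz',e,degrees=True).as_matrix()).ravel())
    return r+list(np.array(P)[[3,4,5,7,8]]*.003)
if __name__=="__main__":
    best=min((least_squares(res,[.3,.35,.35,0,0,0,.25,0,0,k]) for k in(0,90,180,-90)),key=lambda s:s.cost)
    print(best.cost,best.x.round(4).tolist(),np.round(res(best.x),3)[:24])
E
python3 fk.py
```

```text
1.220623976294492e-05 [0.487, 0.476, 0.7601, 0.0832, 0.3873, 0.8157, 0.5167, 0.4973, -0.3634, 179.9665] [ 0.     0.     0.     0.001  0.     0.     0.    -0.001 -0.     0.
 -0.    -0.    -0.     0.    -0.    -0.    -0.     0.    -0.001  0.
  0.001  0.    -0.002  0.   ]
```

```bash
cat > fit.py <<'E'
from fk import *
def f(P):
    P=np.r_[P[:7],0,P[7],179.97];r=[]
    for q,p,e in D: r+=list((fk(q,P)[0]-p)*1000)
    return r+list(P[[3,4,5,8]]*LAM)
for LAM in(3000,20,3):
    s=least_squares(f,[.3,.35,.35,0,0,0,.25,0]);print(LAM,s.x.round(4).tolist(),np.round(s.fun,1))
E
python3 fit.py
```

```text
3000 [0.23, 0.4599, 0.5131, 0.0007, -0.0, -0.0003, 0.3343, -0.0] [24.3 11.1  7.4  1.8  1.  -3.5  1.1  2.  -3.9  2.  -0.1 -0.9 -0.1]
20 [0.1574, 0.4662, 0.4652, 0.0004, -0.0571, -0.0439, 0.2974, 0.0426] [23.6  9.2  1.5 -1.5  2.3 -4.5  2.1 -1.6  2.9  0.  -1.1 -0.9  0.9]
3 [0.1506, 0.4659, 0.4614, -0.0015, -0.0642, -0.0496, 0.2917, 0.0495] [23.4  9.1  1.7 -1.6  2.3 -4.9  2.2 -1.7  3.3 -0.  -0.2 -0.1  0.1]
```

Run:
```python
from h import *
R=tilt(-1.2,25)
s=plan(np.array([.42,-.22,.19]),R,4)
plan(H(.0035,0,.097)+R[:,2]*(.012-.07),R,4,s)
```

```text
0 [0.0103, -0.006, -0.0052] [-0.53, -4.96, 0.09]
1 [0.0098, -0.0059, -0.0062] [-0.53, -4.96, 0.09]
2 [0.0092, -0.0059, -0.007] [-0.53, -4.96, 0.09]
3 [0.0086, -0.0058, -0.0079] [-0.53, -4.96, 0.09]
0 [-0.0071, -0.0108, 0.0078] [0.0, 0.0, 0.0]
1 [-0.0071, -0.0108, 0.0078] [0.0, 0.0, 0.0]
2 [-0.0071, -0.0108, 0.0078] [0.0, 0.0, 0.0]
3 [-0.0071, -0.0108, 0.0078] [0.0, 0.0, 0.0]
```

carry_out(plan=[{"grip": 0.4,"dp": [0.0105,-0.006,-0.005],"rotation": [-0.5,-5,0]},{"grip": 0.4,"dp": [0.01,-0.006,-0.006],"rotation": [-0.5,-5,0]},{"grip": 0.4,"dp": [0.009,-0.006,-0.007],"rotation": [-0.5,-5,0]},{"grip": 0.4,"dp": [0.0085,-0.006,-0.008],"rotation": [-0.5,-5,0]},{"grip": 0.4,"dp": [-0.007,-0.011,0.008],"rotation": [0,0,0]},{"grip": 0.4,"dp": [-0.007,-0.011,0.008],"rotation": [0,0,0]},{"grip": 0.4,"dp": [-0.007,-0.011,0.008],"rotation": [0,0,0]},{"grip": 0.4,"dp": [-0.007,-0.011,0.008],"rotation": [0,0,0]}])

```text
time_s: 2.57
tool_pos: [0.4146, -0.2136, 0.1292]
tool_rot: [-178.0, -32.8, -2.9]
force: [0.1, -0.4, 0.2]
grip_width: 0.0532
```

Run:
```python
from h import *
stat()
R=tilt(-1.2,25)
plan(H(.0035,0,.097)+R[:,2]*(.012-.06),R,4)
```

```text
2.57 p [ 0.4146 -0.2136  0.1292] rpy [-178.   -32.8   -2.9] q [ 51.  -17.2  -9.4 137.2 -38.8  40.8  64.7] F [ 0.1 -0.4  0.2] w 0.0532
0 [0.0007, -0.0093, -0.0026] [-0.29, -1.96, -0.34]
1 [0.0007, -0.0093, -0.0026] [-0.29, -1.96, -0.34]
2 [0.0007, -0.0093, -0.0027] [-0.29, -1.96, -0.34]
3 [0.0006, -0.0092, -0.0028] [-0.29, -1.96, -0.34]
```

carry_out(plan=[{"grip": 0.4,"dp": [0.0005,-0.009,-0.0026],"rotation": [-0.3,-2,-0.4]},{"grip": 0.4,"dp": [0.0005,-0.009,-0.0026],"rotation": [-0.3,-2,-0.4]},{"grip": 0.4,"dp": [0.0005,-0.009,-0.0026],"rotation": [-0.3,-2,-0.4]},{"grip": 0.4,"dp": [0.0005,-0.009,-0.0026],"rotation": [-0.3,-2,-0.4]},{"grip": 0.4,"dp": [0,0,0],"rotation": [0,0,0]}])

```text
time_s: 2.98
tool_pos: [0.4155, -0.1878, 0.135]
tool_rot: [-179.5, -24.5, -2.3]
force: [0.3, -0.8, 0.7]
grip_width: 0.0524
```

Run:
```python
from h import *
stat()
R=tilt(-1.2,25)
plan(H(.0035,0,.097)+R[:,2]*(.012-.0),R,4)
```

```text
2.98 p [ 0.4155 -0.1878  0.135 ] rpy [-179.5  -24.5   -2.3] q [ 42.3 -17.2 -10.2 133.2 -22.1  44.5  43. ] F [ 0.3 -0.8  0.7] w 0.0524
0 [-0.0, -0.0028, 0.0134] [-0.01, 0.13, -0.24]
1 [-0.0, -0.0028, 0.0134] [-0.01, 0.13, -0.24]
2 [-0.0001, -0.0028, 0.0134] [-0.01, 0.13, -0.24]
3 [-0.0001, -0.0028, 0.0134] [-0.01, 0.13, -0.24]
```

Good; slide over the bar and close softly.

carry_out(force=25, plan=[{"grip": 0.4,"dp": [0,-0.003,0.0135],"rotation": [0,0,-0.25]},{"grip": 0.4,"dp": [0,-0.003,0.0135],"rotation": [0,0,-0.25]},{"grip": 0.4,"dp": [0,-0.003,0.0135],"rotation": [0,0,-0.25]},{"grip": 0.4,"dp": [0,-0.003,0.0135],"rotation": [0,0,-0.25]}])

```text
time_s: 3.32
tool_pos: [0.4415, -0.1847, 0.0906]
tool_rot: [179.7, -25.4, -1.8]
force: [0.3, -0.2, -0.2]
grip_width: 0.0522
```

Run:
```python
from h import *
stat()
R=tilt(-1.2,25)
plan(H(.0035,0,.097)+R[:,2]*(.012-.0),R,1)
for n in("scene","top"):
    im=env.read_camera(n);np.save(f"pics/{n}3.npy",im)
t=np.load("pics/top3.npy")[160:240,390:510];s=np.load("pics/scene3.npy")[50:140,280:380]
c=np.zeros((600,800,3),np.uint8);a=cv2.resize(t,None,fx=4,fy=4,interpolation=2);b=cv2.resize(s,None,fx=3.1,fy=3.1,interpolation=2)
c[:a.shape[0],:a.shape[1]]=a;c[321:321+b.shape[0],:b.shape[1]]=b
cv2.imwrite("pics/c3.png",c[:,:,::-1])
```

```text
3.32 p [ 0.4415 -0.1847  0.0906] rpy [179.7 -25.4  -1.8] q [ 41.1 -11.2 -12.4 134.7 -23.3  35.3  43.2] F [ 0.3 -0.2 -0.2] w 0.0522
0 [-0.0052, -0.0075, 0.0024] [0.49, -0.35, -0.52]
```

View pics/c3.png

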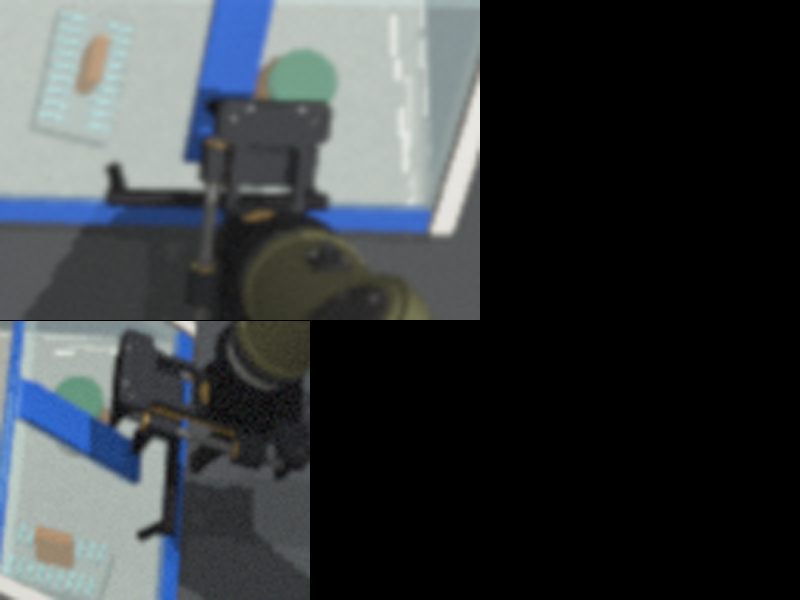

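carry_out(force=40, plan=[{"grip": 0.4,"dp": [-0.003,-0.005,0.002],"rotation": [0,0,0]},{"grip": 1,"dp": [0,0,0],"rotation": [0,0,0]},{"grip": 1,"dp": [0,0,0],"rotation": [0,0,0]},{"grip": 1,"dp": [0,0,0],"rotation": [0,0,0]},{"grip": 1,"dp": [0,0,0],"rotation": [0,0,0]},{"grip": 1,"dp": [0,0,0],"rotation": [0,0,0]}])

```text
time_s: 3.92
tool_pos: [0.4377, -0.182, 0.0882]
tool_rot: [179.9, -25.4, -2.2]
force: [-0.6, 0.7, -1.1]
grip_width: 0.0267
```

Run:
```python
from h import *
stat()
p,R,o=cur();u=(HX+Z)/2**.5
print("bar est (if grasp at 19/12 back)",p-R[:,2]*.019,p-R[:,2]*.012)
plan(p+u*.12,R,8)
```

```text
3.92 p [ 0.4377 -0.182   0.0882] rpy [179.9 -25.4  -2.2] q [ 41.4 -11.7 -12.8 135.4 -23.6  35.1  43.1] F [-0.6  0.7 -1.1] w 0.0267
bar est (if grasp at 19/12 back) [ 0.42956789 -0.18161298  0.10538045] [ 0.43256559 -0.18174359  0.09905615]
0 [0.0141, -0.0002, -0.005] [0.0, 0.0, 0.0]
1 [0.0141, -0.0002, -0.005] [0.0, 0.0, 0.0]
2 [0.0141, -0.0002, -0.005] [0.0, 0.0, 0.0]
3 [0.0141, -0.0002, -0.005] [0.0, 0.0, 0.0]
4 [0.0141, -0.0002, -0.005] [0.0, 0.0, 0.0]
5 [0.0141, -0.0002, -0.005] [0.0, 0.0, 0.0]
6 [0.0141, -0.0002, -0.005] [0.0, 0.0, 0.0]
7 [0.0141, -0.0002, -0.005] [0.0, 0.0, 0.0]
```

Fingers still closing; wait until they stop on the bar.

carry_out(plan=[{"grip": 1,"dp": [0,0,0],"rotation": [0,0,0]},{"grip": 1,"dp": [0,0,0],"rotation": [0,0,0]},{"grip": 1,"dp": [0,0,0],"rotation": [0,0,0]},{"grip": 1,"dp": [0,0,0],"rotation": [0,0,0]}])

```text
time_s: 4.25
tool_pos: [0.4378, -0.1826, 0.0889]
tool_rot: [179.8, -25.4, -2.2]
force: [0.2, 0.6, -0.1]
grip_width: 0.0127
```

carry_out(plan=[{"grip": 1,"dp": [0.006,0,-0.002],"rotation": [0,0,0]},{"grip": 1,"dp": [0.01,0,-0.0035],"rotation": [0,0,0]},{"grip": 1,"dp": [0.01,0,-0.0035],"rotation": [0,0,0]}])

```text
time_s: 4.5
tool_pos: [0.4518, -0.1828, 0.1029]
tool_rot: [180.0, -24.7, -2.3]
force: [-4.0, -1.2, -4.4]
grip_width: 0.0127
```

Run:
```python
from h import *
stat()
```

```text
4.5 p [ 0.4518 -0.1828  0.1029] rpy [180.  -24.7  -2.3] q [ 41.7 -10.9 -14.1 132.5 -21.4  37.2  39.7] F [-4.  -1.2 -4.4] w 0.0127
```

carry_out(plan=[{"grip": 1,"dp": [0.016,0,-0.0057],"rotation": [0,0,0]},{"grip": 1,"dp": [0.016,0,-0.0057],"rotation": [0,0,0]},{"grip": 1,"dp": [0.016,0,-0.0057],"rotation": [0,0,0]},{"grip": 1,"dp": [0.016,0,-0.0057],"rotation": [0,0,0]},{"grip": 1,"dp": [0.016,0,-0.0057],"rotation": [0,0,0]},{"grip": 1,"dp": [0.016,0,-0.0057],"rotation": [0,0,0]}])

```text
time_s: 5.0
tool_pos: [0.5179, -0.1844, 0.1692]
tool_rot: [-179.5, -23.0, -2.5]
force: [-7.7, 0.2, -1.5]
grip_width: 0.0127
```

Run:
```python
from h import *
stat()
p,R,o=cur();u=(HX+Z)/2**.5;d=p-np.array([.4378,-.1826,.0889]);t=d@u;print("travel",t,"perp",d-t*u)
R2=tilt(-1.2,25);plan(np.array([.4378,-.182,.0889])+u*.2,R2,8)
```

```text
5.0 p [ 0.5179 -0.1844  0.1692] rpy [-179.5  -23.    -2.5] q [ 41.5  -6.4 -18.1 119.8 -14.5  45.7  29. ] F [-7.7  0.2 -1.5] w 0.0127
travel 0.11337272350117245 perp [-8.89251004e-05 -1.60422869e-04  8.55459545e-05]
0 [0.01, -0.0003, -0.004] [0.01, 0.25, -0.15]
1 [0.0101, -0.0003, -0.004] [0.01, 0.25, -0.15]
2 [0.0101, -0.0002, -0.004] [0.01, 0.25, -0.15]
3 [0.0101, -0.0002, -0.0039] [0.01, 0.25, -0.15]
4 [0.0101, -0.0002, -0.0039] [0.01, 0.25, -0.15]
5 [0.0101, -0.0002, -0.0038] [0.01, 0.25, -0.15]
6 [0.0101, -0.0001, -0.0038] [0.01, 0.25, -0.15]
7 [0.0102, -0.0001, -0.0037] [0.01, 0.25, -0.15]
```

carry_out(plan=[{"grip": 1,"dp": [0.011,0,-0.0044],"rotation": [0,0.3,0]},{"grip": 1,"dp": [0.011,0,-0.0044],"rotation": [0,0.3,0]},{"grip": 1,"dp": [0.011,0,-0.0044],"rotation": [0,0.3,0]},{"grip": 1,"dp": [0.011,0,-0.0043],"rotation": [0,0.3,0]},{"grip": 1,"dp": [0.011,0,-0.0043],"rotation": [0,0.3,0]},{"grip": 1,"dp": [0.011,0,-0.0043],"rotation": [0,0.3,0]},{"grip": 1,"dp": [0.011,0,-0.0043],"rotation": [0,0.3,0]}])

```text
time_s: 5.58
tool_pos: [0.5644, -0.1855, 0.2158]
tool_rot: [-178.9, -22.5, -2.6]
force: [-9.0, -0.7, -5.7]
grip_width: 0.0127
```

Run:
```python
from h import *
stat()
p,R,o=cur();u=(HX+Z)/2**.5;d=p-np.array([.4378,-.1826,.0889]);t=d@u;print("travel",t,"perp",d-t*u)
R2=tilt(-1.2,25);plan(np.array([.4378,-.182,.0889])+u*.226,R2,4)
```

```text
5.58 p [ 0.5644 -0.1855  0.2158] rpy [-178.9  -22.5   -2.6] q [ 40.7  -2.6 -19.6 110.7 -11.3  51.2  24. ] F [-9.  -0.7 -5.7] w 0.0127
travel 0.179297576081151 perp [-0.00014126 -0.00028316  0.0001353 ]
0 [0.0108, -0.0005, -0.0044] [-0.12, 0.63, -0.34]
1 [0.0108, -0.0004, -0.0043] [-0.12, 0.63, -0.34]
2 [0.0109, -0.0004, -0.0042] [-0.12, 0.63, -0.34]
3 [0.0109, -0.0003, -0.0041] [-0.12, 0.63, -0.34]
```

carry_out(plan=[{"grip": 1,"dp": [0.011,0,-0.0045],"rotation": [0,0.3,0]},{"grip": 1,"dp": [0.011,0,-0.0045],"rotation": [0,0.3,0]},{"grip": 1,"dp": [0.011,0,-0.0045],"rotation": [0,0.3,0]},{"grip": 1,"dp": [0.011,0,-0.0045],"rotation": [0,0.3,0]},{"grip": 1,"dp": [0,0,0],"rotation": [0,0,0]}])

```text
time_s: 6.0
tool_pos: [0.5878, -0.186, 0.239]
tool_rot: [-178.4, -21.6, -2.8]
force: [0.1, -1.3, 1.9]
grip_width: 0.0127
```

Run:
```python
from h import *
stat()
p,R,o=cur();u=(HX+Z)/2**.5;d=p-np.array([.4378,-.1826,.0889]);t=d@u;print("travel",t,"perp",d-t*u)
```

```text
6.0 p [ 0.5878 -0.186   0.239 ] rpy [-178.4  -21.6   -2.8] q [ 40.   -0.  -20.2 105.3  -9.4  54.8  21.3] F [ 0.1 -1.3  1.9] w 0.0127
travel 0.21223349998163674 perp [-5.62782629e-05 -3.00082441e-04  4.99814677e-05]
```

carry_out(plan=[{"grip": 1,"dp": [0.008,0,-0.0034],"rotation": [0,0,0]},{"grip": 1,"dp": [0.004,0,-0.0017],"rotation": [0,0,0]},{"grip": 1,"dp": [0,0,0],"rotation": [0,0,0]},{"grip": 0.4,"dp": [0,0,0],"rotation": [0,0,0]},{"grip": 0.4,"dp": [0,0,0],"rotation": [0,0,0]},{"grip": 0.4,"dp": [0,0,0],"rotation": [0,0,0]},{"grip": 0.4,"dp": [0,0,0],"rotation": [0,0,0]},{"grip": 0.4,"dp": [0,0,0],"rotation": [0,0,0]}])

```text
time_s: 6.67
tool_pos: [0.5991, -0.1847, 0.2509]
tool_rot: [-178.3, -21.6, -2.8]
force: [-0.1, 0.1, 0.0]
grip_width: 0.0383
```

Run:
```python
from h import *
stat()
p,R,o=cur();u=(HX+Z)/2**.5;d=p-np.array([.4378,-.1826,.0889]);t=d@u;print("travel",t,"perp",d-t*u)
```

```text
6.67 p [ 0.5991 -0.1847  0.2509] rpy [-178.3  -21.6   -2.8] q [ 39.6   0.9 -20.5 103.1  -8.8  56.   20.3] F [-0.1  0.1  0. ] w 0.0383
travel 0.22860324859805523 perp [-0.0003211   0.00126966  0.00034762]
```

carry_out(plan=[{"grip": 0.4,"dp": [0,0,-0.015],"rotation": [0,0,0]},{"grip": 0.4,"dp": [0,0,-0.03],"rotation": [0,0,0]},{"grip": 0.4,"dp": [0,0,-0.035],"rotation": [0,0,0]},{"grip": 0.4,"dp": [0,0,-0.035],"rotation": [0,0,0]}])

```text
time_s: 7.0
tool_pos: [0.5552, -0.1826, 0.354]
tool_rot: [-177.8, -21.1, -2.8]
force: [0.9, -1.0, 0.5]
grip_width: 0.0515
```

```bash
cat > fit2.py <<'E'
from h import *
from scipy.optimize import least_squares
D=[([70.309,18.435,-4.0157,83.167,1.296,78.543,-3.2612],[.2274,-.6084,.22157]),
([80.4,-17.2,-8.9,125.5,-51.2,68.4,93.5],[.3572,-.3128,.2758]),
([87.5,-17.2,-29.3,140.2,-66.7,51.1,100.7],[.4062,-.2410,.1442]),
([51,-17.2,-9.4,137.2,-38.8,40.8,64.7],[.4146,-.2136,.1292]),
([42.3,-17.2,-10.2,133.2,-22.1,44.5,43.],[.4155,-.1878,.1350]),
([41.4,-11.7,-12.8,135.4,-23.6,35.1,43.1],[.4377,-.1820,.0882]),
([41.5,-6.4,-18.1,119.8,-14.5,45.7,29.],[.5179,-.1844,.1692]),
([40.7,-2.6,-19.6,110.7,-11.3,51.2,24.],[.5644,-.1855,.2158]),
([39.6,.9,-20.5,103.1,-8.8,56.,20.3],[.5991,-.1847,.2509])]
E1=lambda a,x:Ro.from_euler(a,x,degrees=True).as_matrix()
def fk(q,P):
    R=E1('z',-q[0]);p=R@[0,P[0],P[1]];R=R@E1('y',q[1])
    R=R@E1('z',-q[2]);p=p+R@[P[2],P[3],P[4]];R=R@E1('y',q[3])
    R=R@E1('z',-q[4]);p=p+R@[P[5],P[6],P[7]];R=R@E1('y',q[5]);p=p+R@[P[8],P[9],P[10]]
    return p,R@E1('z',-q[6]+180)
f=lambda P:np.r_[np.concatenate([(fk(q,P)[0]-p)*1000 for q,p in D]),np.array(P)[[0,2,3,5,6,8,9]]*5]
S=least_squares(f,[0,.3,0,0,.4,0,0,.4,0,0,.3]);PK=S.x
LO=np.array([-163.9,-17.2,-79.2,3.3,-89,5.5,-154]);HI=np.array([163.9,119.8,71.1,140.2,269,117.6,154])
def ik(p,R,q0):
    g=lambda q:np.r_[(fk(q,PK)[0]-p)*1000,(fk(q,PK)[1]-R).ravel()*200,(q-q0)*.01]
    s=least_squares(g,np.clip(q0,LO+.01,HI-.01),bounds=(LO,HI));e=fk(s.x,PK);return s.x,np.linalg.norm(e[0]-p)*1000,np.degrees(np.linalg.norm(Ro.from_matrix(e[1].T@R).as_rotvec()))
if __name__=="__main__":
    print(PK.round(4),np.round(S.fun[:27],1))
    q=cur()[2]["qpos"]
    for th in(25,30,38,45):
      for sp in(90,-90):
        qq=q.copy();qq[6]+=-sp
        for nm,xy,yaw in(("grasp",(.116,.076,.074),-1.2),("lift",(.10,.076,.13),-1.2),("out",(.05,.076,.23),-1.2),("out2",(.03,.076,.2),-1.2),("tray",None,45.5)):
            R=tilt(yaw,th,sp);p=H(*xy) if xy else np.array([.468,.344,.10]);
            qq,a,b=ik(p,R,qq);print(th,sp,nm,qq.round(0).astype(int).tolist(),a.round(1),b.round(1))
E
python3 fit2.py
```

```text
[-1.640e-02  2.497e-01  6.000e-04 -9.700e-03  4.674e-01 -3.000e-04
 -1.000e-04  5.131e-01  4.000e-04 -1.000e-04  3.685e-01] [ 0.2  0.   0.1 -0.1  0.1 -0.2  0.   0.   0.1  0.3  0.1  0.2 -0.1 -0.1
 -0.3 -0.1 -0.2  0.3  0.   0.2 -0.1 -0.1  0.  -0.2  0.  -0.2  0.1]
25 90 grasp [36, 0, -25, 127, -8, 29, -74] 0.0 0.0
25 90 lift [36, -7, -23, 126, -12, 37, -71] 0.0 0.0
25 90 out [24, -17, -9, 122, -11, 53, -72] 7.9 1.7
25 90 out2 [25, -17, -9, 125, -12, 51, -70] 12.8 2.6
25 90 tray [-2, 1, -35, 122, -6, 32, -76] 0.0 0.0
25 -90 grasp [36, 0, -25, 127, -8, 29, 106] 0.0 0.0
25 -90 lift [36, -7, -23, 126, -12, 37, 109] 0.0 0.0
25 -90 out [24, -17, -9, 122, -11, 53, 108] 7.9 1.7
25 -90 out2 [25, -17, -9, 125, -12, 51, 110] 12.8 2.6
25 -90 tray [-2, 1, -35, 122, -6, 32, 104] 0.0 0.0
30 90 grasp [36, -2, -24, 131, -16, 22, -66] 0.0 0.0
30 90 lift [36, -10, -22, 130, -19, 31, -64] 0.0 0.0
30 90 out [26, -17, -9, 123, -14, 49, -67] 19.6 4.0
30 90 out2 [27, -17, -9, 127, -16, 47, -64] 24.6 4.8
30 90 tray [1, -1, -36, 127, -14, 26, -69] 0.0 0.0
30 -90 grasp [36, -2, -24, 131, -16, 22, 114] 0.0 0.0
30 
[... 565 characters left out ...]
2, 132] 0.0 0.0
38 -90 out [31, -17, -9, 126, -25, 44, 125] 37.9 7.0
38 -90 out2 [33, -17, -10, 130, -30, 41, 132] 42.1 7.5
38 -90 tray [5, -4, -38, 133, -37, 16, 135] 0.0 0.0
45 90 grasp [67, -6, -50, 140, -89, 14, 7] 3.2 1.4
45 90 lift [62, -17, -42, 140, -72, 23, -13] 2.7 0.6
45 90 out [38, -17, -10, 131, -44, 40, -32] 50.9 8.8
45 90 out2 [42, -17, -10, 136, -53, 39, -20] 52.4 8.9
45 90 tray [10, -5, -42, 138, -83, 12, 0] 0.0 0.0
45 -90 grasp [9, -6, 3, 140, -56, 8, 154] 8.5 3.4
45 -90 lift [39, -15, -22, 140, -57, 18, 154] 4.0 1.2
45 -90 out [38, -17, -10, 131, -44, 40, 148] 50.9 8.8
45 -90 out2 [38, -17, -9, 135, -49, 38, 154] 53.1 8.8
45 -90 tray [-66, -8, 32, 140, -53, 6, 154] 0.9 0.3
```

Run:
```python
from fit2 import *
q=cur()[2]["qpos"]
for th in(20,25,28):
  for sp in(90,):
    qq=q.copy();qq[6]+=-sp
    for xy in((.116,.076,.074),(.10,.076,.13),(.08,.076,.18),(.07,.076,.2),(.07,.076,.24),(.06,.076,.2),(.06,.076,.24),(.05,.076,.22)):
      for hd in(4,25):
        R=tilt(hd,th,sp);q2,a,b=ik(H(*xy),R,qq);print(th,xy,hd,q2.round(0).astype(int).tolist(),a.round(1),b.round(1))
```

```text
20 (0.116, 0.076, 0.074) 4 [35, 3, -24, 123, -7, 36, -70] 0.0 0.0
20 (0.116, 0.076, 0.074) 25 [40, 6, -24, 119, -16, 41, -38] 0.0 0.0
20 (0.1, 0.076, 0.13) 4 [37, -4, -24, 121, -10, 43, -67] 0.0 0.0
20 (0.1, 0.076, 0.13) 25 [39, 0, -21, 118, -18, 48, -37] 0.0 0.0
20 (0.08, 0.076, 0.18) 4 [38, -10, -23, 120, -13, 50, -65] 0.0 0.0
20 (0.08, 0.076, 0.18) 25 [38, -6, -19, 117, -19, 55, -37] 0.0 0.0
20 (0.07, 0.076, 0.2) 4 [38, -12, -22, 119, -14, 53, -64] 0.0 0.0
20 (0.07, 0.076, 0.2) 25 [37, -8, -17, 117, -19, 58, -37] 0.0 0.0
20 (0.07, 0.076, 0.24) 4 [38, -14, -22, 116, -14, 58, -64] 0.0 0.0
20 (0.07, 0.076, 0.24) 25 [37, -10, -17, 113, -19, 63, -38] 0.0 0.0
20 (0.06, 0.076, 0.2) 4 [38, -13, -22, 121, -14, 54, -63] 0.0 0.0
20 (0.06, 0.076, 0.2) 25 [37, -9, -17, 118, -20, 58, -36] 0.0 0.0
20 (0.06, 0.076, 0.24) 4 [38, -15, -21, 117, -14, 59, -64] 0.0 0.0
20 (0.06, 0.076, 0.24) 25 [37, -11, -16, 115, -19, 63, -37] 0.0 0.0
20 (0.05, 0.076, 0.22) 4 [38, -15, -21, 120, -15, 57, -63] 0.0 0.0
20 (0.05, 0.076, 0.22) 25 [37, -12, -15, 117, -20, 61, -36] 0.0 0.0
25 (0.116, 0.076, 0.074) 4 [37, 1
[... 1404 characters left out ...]
 -14, 122, -30, 51, -25] 0.0 0.0
28 (0.07, 0.076, 0.2) 4 [36, -17, -18, 126, -21, 46, -56] 0.0 0.0
28 (0.07, 0.076, 0.2) 25 [37, -11, -12, 122, -29, 54, -26] 0.0 0.0
28 (0.07, 0.076, 0.24) 4 [26, -17, -9, 122, -16, 51, -61] 4.5 0.9
28 (0.07, 0.076, 0.24) 25 [36, -13, -11, 119, -28, 58, -29] 0.0 0.0
28 (0.06, 0.076, 0.2) 4 [27, -17, -9, 126, -18, 46, -59] 3.3 0.6
28 (0.06, 0.076, 0.2) 25 [36, -13, -11, 123, -29, 54, -26] 0.0 0.0
28 (0.06, 0.076, 0.24) 4 [27, -17, -9, 122, -17, 52, -61] 8.9 1.9
28 (0.06, 0.076, 0.24) 25 [36, -14, -10, 120, -28, 59, -28] 0.0 0.0
28 (0.05, 0.076, 0.22) 4 [28, -17, -9, 124, -18, 50, -59] 10.8 2.2
28 (0.05, 0.076, 0.22) 25 [36, -15, -10, 122, -29, 57, -26] 0.0 0.0
```

Run:
```python
from h import *
R=tilt(4,25,90)
p0,_,_=cur()
s=plan(p0,R,14)
plan(H(.09,.076,.24),R,5,s)
```

```text
0 [0.0, 0.0, 0.0] [0.23, 0.18, 5.98]
1 [0.0, 0.0, 0.0] [0.23, 0.18, 5.98]
2 [0.0, 0.0, 0.0] [0.23, 0.18, 5.98]
3 [0.0, 0.0, 0.0] [0.23, 0.18, 5.98]
4 [0.0, 0.0, 0.0] [0.23, 0.18, 5.98]
5 [0.0, 0.0, 0.0] [0.23, 0.18, 5.98]
6 [0.0, 0.0, 0.0] [0.23, 0.18, 5.98]
7 [0.0, 0.0, 0.0] [0.23, 0.18, 5.98]
8 [0.0, 0.0, 0.0] [0.23, 0.18, 5.98]
9 [0.0, 0.0, 0.0] [0.23, 0.18, 5.98]
10 [0.0, 0.0, 0.0] [0.23, 0.18, 5.98]
11 [0.0, 0.0, 0.0] [0.23, 0.18, 5.98]
12 [0.0, 0.0, 0.0] [0.23, 0.18, 5.98]
13 [0.0, 0.0, 0.0] [0.23, 0.18, 5.98]
0 [-0.0164, 0.0148, 0.0183] [0.0, 0.0, 0.0]
1 [-0.0164, 0.0148, 0.0183] [0.0, 0.0, 0.0]
2 [-0.0164, 0.0148, 0.0183] [0.0, 0.0, 0.0]
3 [-0.0164, 0.0148, 0.0183] [0.0, 0.0, 0.0]
4 [-0.0164, 0.0148, 0.0183] [0.0, 0.0, 0.0]
```

carry_out(plan=[{"grip": 0,"dp": [0,0,0],"rotation": [0.2,0.2,6.5]},{"grip": 0,"dp": [0,0,0],"rotation": [0.2,0.2,6.5]},{"grip": 0,"dp": [0,0,0],"rotation": [0.2,0.2,6.5]},{"grip": 0,"dp": [0,0,0],"rotation": [0.2,0.2,6.5]},{"grip": 0,"dp": [0,0,0],"rotation": [0.2,0.2,6.5]},{"grip": 0,"dp": [0,0,0],"rotation": [0.2,0.2,6.5]},{"grip": 0,"dp": [0,0,0],"rotation": [0.2,0.2,6.5]},{"grip": 0,"dp": [0,0,0],"rotation": [0.2,0.2,6.5]}])

```text
time_s: 7.67
tool_pos: [0.5611, -0.1829, 0.3755]
tool_rot: [-158.0, -12.7, -58.9]
force: [0.1, 0.4, -0.4]
grip_width: 0.086
```

carry_out(plan=[{"grip": 0,"dp": [0,0,0],"rotation": [0.2,0.2,6.5]},{"grip": 0,"dp": [0,0,0],"rotation": [0.2,0.2,6.5]},{"grip": 0,"dp": [0,0,0],"rotation": [0.2,0.2,6.5]},{"grip": 0,"dp": [0,0,0],"rotation": [0.2,0.2,6.5]},{"grip": 0,"dp": [0,0,0],"rotation": [0.2,0.2,6.5]}])

```text
time_s: 8.08
tool_pos: [0.5634, -0.1817, 0.3802]
tool_rot: [-153.0, 0.5, -90.6]
force: [-0.6, -0.0, 1.1]
grip_width: 0.0867
```

Run:
```python
from h import *
stat()
R=tilt(4,25,90)
plan(H(.09,.076,.24),R,6)
for n in("scene","top"):
    im=env.read_camera(n);np.save(f"pics/{n}4.npy",im)
t=np.load("pics/top4.npy")[30:230,370:570];s=np.load("pics/scene4.npy")[0:180,150:360]
c=np.zeros((600,800,3),np.uint8);a=cv2.resize(t,(400,400),interpolation=2);b=cv2.resize(s,(400,343),interpolation=2)
c[:400,:400]=a;c[:343,400:]=b
cv2.imwrite("pics/c4.png",c[:400,:,::-1])
```

```text
8.08 p [ 0.5634 -0.1817  0.3802] rpy [-153.     0.5  -90.6] q [ 48.1  -9.5 -23.   99.  -16.3  65.5 -62.6] F [-0.6 -0.   1.1] w 0.0867
0 [-0.0128, 0.0171, 0.0177] [-0.34, -0.26, -0.73]
1 [-0.013, 0.0168, 0.0178] [-0.34, -0.26, -0.73]
2 [-0.0131, 0.0165, 0.018] [-0.34, -0.26, -0.73]
3 [-0.0132, 0.0163, 0.0181] [-0.34, -0.26, -0.73]
4 [-0.0134, 0.016, 0.0183] [-0.34, -0.26, -0.73]
5 [-0.0135, 0.0157, 0.0184] [-0.34, -0.26, -0.73]
```

View pics/c4.png

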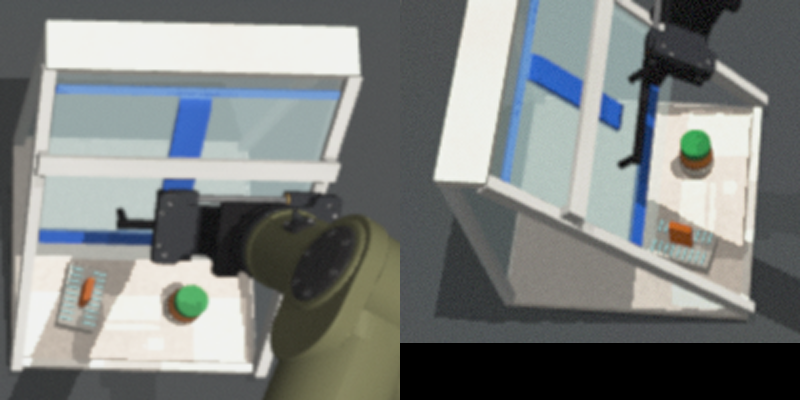

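Run:
```python
from h import *
o={}
for n,r in(("top",(160,185,400,425)),("scene",(110,135,285,310))):
    im=np.load(f"pics/{n}4.npy").astype(int)
    m=np.zeros(im.shape[:2],np.uint8);m[r[0]:r[1],r[2]:r[3]]=(im[...,0]-im[...,2]>70)[r[0]:r[1],r[2]:r[3]]
    ys,xs=np.nonzero(m);P=np.c_[xs,ys].astype(np.float32);print(n,len(xs),P.mean(0),cv2.minAreaRect(P));o[n]=P.mean(0)
    # blue lower strip of sash
    b=((im[...,2]-im[...,0]>80)&(im[...,2]>120)).astype(np.uint8);print([ (c.tolist(),) for c in [cv2.boundingRect(x) for x in cv2.findContours(b,0,2)[0] if cv2.contourArea(x)>30] and []])
X,e=tri(("top",*o["top"]),("scene",*o["scene"]));print(X,e)
d=X-HO;print("hood xy",d@HX,d@HY)
def T(u,v):return 370+u/2-.25,30+v/2-.25
for u,v,z in((12,370,.03),(22,366,.03),(250,370,.03),(266,376,.03)):
    W=onz("top",*T(u,v),z);d=W-HO;print(W,d@HX,d@HY)
for u,v,z in((38,238,0),(152,244,0)):print(T(u,v))
# sash lower edge: predicted pixels for travel .222 at y=+.15
for tr in(.20,.222,.23):
    s_=tr*.7071;print(tr,[proj("top",H(s_,y,.03+s_)).round(1).tolist() for y in(.17,.08)])
```

```text
top 54 [413.27777 174.85185] ((413.2353210449219, 175.058837890625), (4.365641117095947, 13.096923828125), 14.03624439239502)
[]
scene 116 [296.80173 121.97414] ((296.5, 122.0), (12.0, 11.0), 90.0)
[]
[ 0.5437344  -0.09556378  0.06625479] [np.float64(0.5028559294770115), np.float64(0.5246787042912859)]
hood xy 0.11250387577775464 0.0838106996155778
[0.42747925 0.01570047 0.03      ] -0.006055925188434039 0.19261588442213892
[4.33733034e-01 1.87630082e-04 3.00000000e-02] 0.0005213682735986868 0.17723741989069183
[ 0.42813426 -0.35008676  0.03      ] 0.0022594120182395775 -0.1730773962380525
[ 0.41887496 -0.37403952  0.03      ] -0.00649622164721963 -0.19721882015256903
(388.75, 148.75)
(445.75, 151.75)
0.2 [[389.6, 156.2], [421.7, 156.9]]
0.222 [[390.4, 149.3], [422.8, 149.9]]
0.23 [[390.7, 146.7], [423.2, 147.4]]
```

carry_out(plan=[{"grip": 0,"dp": [-0.014,0.017,0.019],"rotation": [-0.3,-0.3,-0.7]},{"grip": 0,"dp": [-0.014,0.017,0.019],"rotation": [-0.3,-0.3,-0.7]},{"grip": 0,"dp": [-0.014,0.017,0.019],"rotation": [-0.3,-0.3,-0.7]},{"grip": 0,"dp": [-0.014,0.016,0.019],"rotation": [-0.3,-0.3,-0.7]},{"grip": 0,"dp": [-0.014,0.016,0.019],"rotation": [-0.3,-0.3,-0.7]},{"grip": 0,"dp": [-0.014,0.016,0.019],"rotation": [-0.3,-0.3,-0.7]},{"grip": 0,"dp": [0,0,0],"rotation": [0,0,0]}])

```text
time_s: 8.77
tool_pos: [0.5241, -0.0976, 0.2336]
tool_rot: [-154.3, -0.9, -84.2]
force: [-1.2, -0.3, -1.1]
grip_width: 0.0873
```

Run:
```python
from h import *
stat()
R=tilt(4,25,90)
s=plan(H(.085,.0758,.14),R,6)
plan(H(.116,.0758,.074),R,4,s)
```

```text
8.77 p [ 0.5241 -0.0976  0.2336] rpy [-154.3   -0.9  -84.2] q [ 43.7 -14.7 -26.3 118.9 -19.7  51.4 -57.9] F [-1.2 -0.3 -1.1] w 0.0873
0 [0.0005, 0.0081, 0.0134] [-0.12, -0.01, 0.34]
1 [0.0006, 0.008, 0.0135] [-0.12, -0.01, 0.34]
2 [0.0006, 0.008, 0.0135] [-0.12, -0.01, 0.34]
3 [0.0007, 0.008, 0.0135] [-0.12, -0.01, 0.34]
4 [0.0007, 0.0079, 0.0135] [-0.12, -0.01, 0.34]
5 [0.0008, 0.0079, 0.0135] [-0.12, -0.01, 0.34]
0 [0.0007, -0.0, 0.0182] [0.0, 0.0, 0.0]
1 [0.0007, -0.0, 0.0182] [0.0, 0.0, 0.0]
2 [0.0007, -0.0, 0.0182] [0.0, 0.0, 0.0]
3 [0.0007, -0.0, 0.0182] [0.0, 0.0, 0.0]
```

carry_out(plan=[{"grip": 0,"dp": [0.0005,0.008,0.0135],"rotation": [-0.1,0,0.3]},{"grip": 0,"dp": [0.0005,0.008,0.0135],"rotation": [-0.1,0,0.3]},{"grip": 0,"dp": [0.0005,0.008,0.0135],"rotation": [-0.1,0,0.3]},{"grip": 0,"dp": [0.0005,0.008,0.0135],"rotation": [-0.1,0,0.3]},{"grip": 0,"dp": [0.0005,0.008,0.0135],"rotation": [-0.1,0,0.3]},{"grip": 0,"dp": [0.0005,0.008,0.0135],"rotation": [-0.1,0,0.3]},{"grip": 0,"dp": [0,0,0],"rotation": [0,0,0]}])

```text
time_s: 9.35
tool_pos: [0.5259, -0.1078, 0.1495]
tool_rot: [-153.8, -1.1, -85.1]
force: [-0.8, 0.2, -0.4]
grip_width: 0.087
```

Run:
```python
from h import *
stat()
R=tilt(4,25,90)
plan(H(.116,.0758,.074),R,6)
```

```text
9.35 p [ 0.5259 -0.1078  0.1495] rpy [-153.8   -1.1  -85.1] q [ 43.6  -9.6 -27.3 125.4 -19.7  39.6 -56.6] F [-0.8  0.2 -0.4] w 0.087
0 [-0.0006, 0.0023, 0.0129] [-0.2, -0.09, 0.22]
1 [-0.0006, 0.0023, 0.0129] [-0.2, -0.09, 0.22]
2 [-0.0006, 0.0023, 0.0129] [-0.2, -0.09, 0.22]
3 [-0.0005, 0.0022, 0.0129] [-0.2, -0.09, 0.22]
4 [-0.0005, 0.0022, 0.0129] [-0.2, -0.09, 0.22]
5 [-0.0005, 0.0021, 0.0129] [-0.2, -0.09, 0.22]
```

carry_out(plan=[{"grip": 0,"dp": [-0.0005,0.0023,0.013],"rotation": [-0.2,-0.1,0.2]},{"grip": 0,"dp": [-0.0005,0.0023,0.013],"rotation": [-0.2,-0.1,0.2]},{"grip": 0,"dp": [-0.0005,0.0023,0.013],"rotation": [-0.2,-0.1,0.2]},{"grip": 0,"dp": [-0.0005,0.0022,0.013],"rotation": [-0.2,-0.1,0.2]},{"grip": 0,"dp": [-0.0005,0.0022,0.013],"rotation": [-0.2,-0.1,0.2]},{"grip": 0,"dp": [-0.0005,0.0022,0.013],"rotation": [-0.2,-0.1,0.2]},{"grip": 0,"dp": [0,0,0],"rotation": [0,0,0]}])

```text
time_s: 9.93
tool_pos: [0.5626, -0.1121, 0.0883]
tool_rot: [-153.7, -0.8, -85.7]
force: [-4.0, 1.9, 1.6]
grip_width: 0.0869
```

Run:
```python
from h import *
stat()
R=tilt(4,25,90)
plan(H(.116,.0758,.074),R,2)
for n in("scene","top"):
    im=env.read_camera(n);np.save(f"pics/{n}5.npy",im)
t=np.load("pics/top5.npy")[140:220,380:500];s=np.load("pics/scene5.npy")[60:170,270:380]
c=np.zeros((330,800,3),np.uint8);a=cv2.resize(t,(456,304),interpolation=2);b=cv2.resize(s,(330,330),interpolation=2)
c[:304,:456]=a;c[:330,460:790]=b
cv2.imwrite("pics/c5.png",c[:,:,::-1])
```

```text
9.93 p [ 0.5626 -0.1121  0.0883] rpy [-153.7   -0.8  -85.7] q [ 43.1   0.9 -30.  124.7 -13.2  29.7 -62.2] F [-4.   1.9  1.6] w 0.0869
0 [-0.0049, 0.0098, 0.0031] [-0.64, -0.29, 0.31]
1 [-0.0048, 0.0098, 0.0032] [-0.64, -0.29, 0.31]
```

View pics/c5.png

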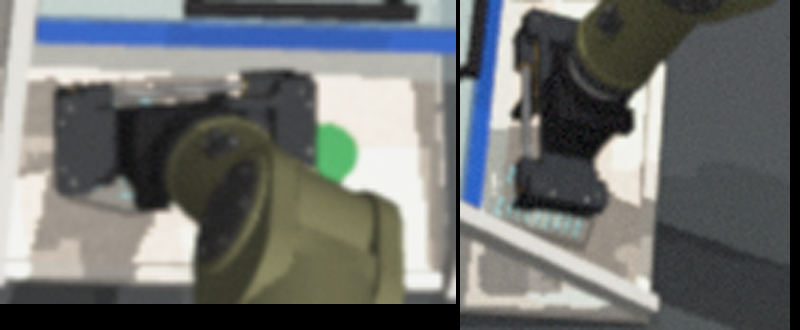

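carry_out(plan=[{"grip": 0,"dp": [-0.003,0.007,-0.003],"rotation": [-0.3,-0.2,0.2]},{"grip": 0,"dp": [-0.003,0.006,0],"rotation": [-0.3,-0.2,0.2]},{"grip": 0,"dp": [-0.003,0.006,0],"rotation": [-0.3,-0.2,0.2]},{"grip": 0,"dp": [0,0,0],"rotation": [0,0,0]}])

```text
time_s: 10.37
tool_pos: [0.5461, -0.1064, 0.0883]
tool_rot: [-154.2, -0.2, -86.0]
force: [-0.0, 0.3, 0.0]
grip_width: 0.0869
```

Run:
```python
from h import *
stat()
R=tilt(4,25,90)
plan(H(.116,.0758,.074),R,2)
print(env.get_obs()["wrist_torque"])
```

```text
10.37 p [ 0.5461 -0.1064  0.0883] rpy [-154.2   -0.2  -86. ] q [ 43.4  -1.1 -29.9 126.4 -15.6  30.7 -60.8] F [-0.   0.3  0. ] w 0.0869
0 [-0.0014, 0.0026, 0.0067] [-0.41, -0.09, 0.06]
1 [-0.0014, 0.0026, 0.0067] [-0.41, -0.09, 0.06]
[ 0.02280934  0.54977547 -0.00817988]
```

carry_out(plan=[{"grip": 0,"dp": [-0.0013,0.003,0.0065],"rotation": [-0.3,0,0]},{"grip": 0,"dp": [-0.0013,0.003,0.0065],"rotation": [-0.3,0,0]},{"grip": 0,"dp": [0,0.0015,0.002],"rotation": [0,0,0]},{"grip": 0,"dp": [0,0,0],"rotation": [0,0,0]}])

```text
time_s: 10.7
tool_pos: [0.5457, -0.104, 0.0708]
tool_rot: [-154.8, -0.3, -86.0]
force: [-0.5, 0.0, 0.5]
grip_width: 0.0869
```

Run:
```python
from h import *
stat()
R=tilt(4,25,90)
plan(H(.116,.0758,.074),R,1)
```

```text
10.7 p [ 0.5457 -0.104   0.0708] rpy [-154.8   -0.3  -86. ] q [ 43.    0.8 -30.4 126.9 -13.4  28.7 -62.8] F [-0.5  0.   0.5] w 0.0869
0 [-0.0002, -0.0026, -0.0023] [-0.24, -0.29, 0.18]
```

carry_out(force=10, plan=[{"grip": 0.5,"dp": [0,0,0],"rotation": [0,0,0]},{"grip": 0.6,"dp": [0,0,0],"rotation": [0,0,0]},{"grip": 0.6,"dp": [0,0,0],"rotation": [0,0,0]},{"grip": 0.65,"dp": [0,0,0],"rotation": [0,0,0]},{"grip": 0.7,"dp": [0,0,0],"rotation": [0,0,0]},{"grip": 0.72,"dp": [0,0,0],"rotation": [0,0,0]},{"grip": 0.74,"dp": [0,0,0],"rotation": [0,0,0]},{"grip": 0.76,"dp": [0,0,0],"rotation": [0,0,0]}])

```text
time_s: 11.37
tool_pos: [0.546, -0.1038, 0.0704]
tool_rot: [-154.8, -0.3, -85.9]
force: [0.5, -0.1, 0.1]
grip_width: 0.0417
```

carry_out(plan=[{"grip": 0.78,"dp": [0,0,0],"rotation": [0,0,0]},{"grip": 0.8,"dp": [0,0,0],"rotation": [0,0,0]},{"grip": 0.82,"dp": [0,0,0],"rotation": [0,0,0]},{"grip": 0.84,"dp": [0,0,0],"rotation": [0,0,0]},{"grip": 0.86,"dp": [0,0,0],"rotation": [0,0,0]},{"grip": 0.9,"dp": [0,0,0],"rotation": [0,0,0]},{"grip": 1,"dp": [0,0,0],"rotation": [0,0,0]},{"grip": 1,"dp": [0,0,0],"rotation": [0,0,0]}])

```text
time_s: 12.03
tool_pos: [0.5457, -0.1028, 0.0703]
tool_rot: [-154.8, -0.2, -85.9]
force: [0.8, 1.3, -0.3]
grip_width: 0.0119
```

carry_out(force=35, plan=[{"grip": 1,"dp": [0,0,0],"rotation": [0,0,0]},{"grip": 1,"dp": [0,0,0],"rotation": [0,0,0]},{"grip": 1,"dp": [0,0,0],"rotation": [0,0,0]},{"grip": 1,"dp": [0,0,0],"rotation": [0,0,0]}])

```text
time_s: 12.37
tool_pos: [0.5457, -0.1028, 0.0703]
tool_rot: [-154.8, -0.2, -85.9]
force: [0.6, 0.7, 0.4]
grip_width: 0.0116
```

Run:
```python
from h import *
stat()
p,R,_=cur();plan(p+.03*Z,R,6)
im=env.read_camera("scene");np.save("pics/s6.npy",im)
im2=env.read_camera("top");np.save("pics/t6.npy",im2)
a=cv2.resize(im[70:170,260:370],(440,400),interpolation=2);b=cv2.resize(im2[150:220,375:465],(360,280),interpolation=2)
c=np.zeros((400,800,3),np.uint8);c[:,:440]=a;c[:280,440:]=b;cv2.imwrite("pics/c6.png",c[:,:,::-1])
```

```text
12.37 p [ 0.5457 -0.1028  0.0703] rpy [-154.8   -0.2  -85.9] q [ 42.9   0.8 -30.4 126.9 -13.4  28.8 -62.8] F [0.6 0.7 0.4] w 0.0116
0 [0.0, -0.0021, -0.0045] [0.0, 0.0, 0.0]
1 [0.0, -0.0021, -0.0045] [0.0, 0.0, 0.0]
2 [0.0, -0.0021, -0.0045] [0.0, 0.0, 0.0]
3 [0.0, -0.0021, -0.0045] [0.0, 0.0, 0.0]
4 [0.0, -0.0021, -0.0045] [0.0, 0.0, 0.0]
5 [0.0, -0.0021, -0.0045] [0.0, 0.0, 0.0]
```

View pics/c6.png

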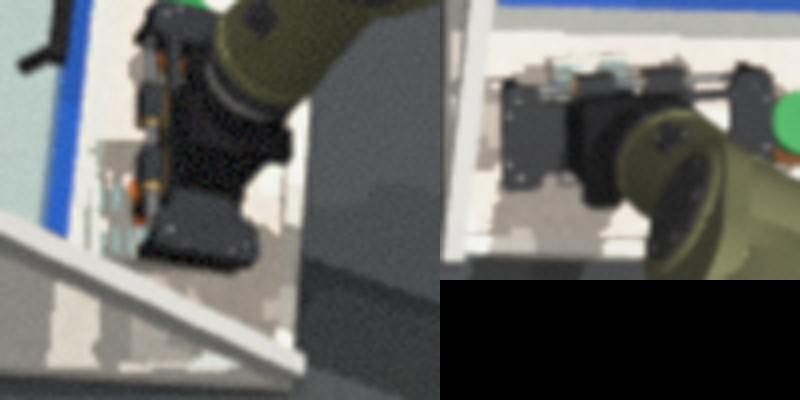

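carry_out(plan=[{"grip": 1,"dp": [0,-0.002,-0.0045],"rotation": [0,0,0]},{"grip": 1,"dp": [0,-0.002,-0.0045],"rotation": [0,0,0]},{"grip": 1,"dp": [0,-0.002,-0.0045],"rotation": [0,0,0]},{"grip": 1,"dp": [0,-0.002,-0.0045],"rotation": [0,0,0]},{"grip": 1,"dp": [0,-0.002,-0.0045],"rotation": [0,0,0]},{"grip": 1,"dp": [0,-0.002,-0.0045],"rotation": [0,0,0]},{"grip": 1,"dp": [0,-0.002,-0.0045],"rotation": [0,0,0]},{"grip": 1,"dp": [0,0,0],"rotation": [0,0,0]}])

```text
time_s: 13.13
tool_pos: [0.5433, -0.1032, 0.1072]
tool_rot: [-155.0, -0.2, -85.9]
force: [0.4, 0.6, -1.2]
grip_width: 0.0115
```

```bash
cat >> h.py <<'E'
RG=Ro.from_euler('xyz',[-154.8,-.2,-85.9],degrees=True).as_matrix()
def hold(dyaw): return Ro.from_euler('z',dyaw,degrees=True).as_matrix()@RG
E
python3 - <<'E'
from h import *
stat()
p,R,o=cur();d=p-HO;print("hood",d@HX,d@HY,p[2], "wt",o["wrist_torque"])
plan(H(.09,.0758,.16),hold(0),6)
E
```

```text
13.13 p [ 0.5433 -0.1032  0.1072] rpy [-155.    -0.2  -85.9] q [ 43.4  -3.1 -29.9 125.1 -15.3  34.3 -61.8] F [ 0.4  0.6 -1.2] w 0.0115
hood 0.11222085173898473 0.07617593219572986 0.10719521271177096 wt [-0.05535647  0.66080192  0.04833435]
0 [-0.0002, -0.0004, -0.0095] [0.03, -0.01, 0.0]
1 [-0.0002, -0.0004, -0.0095] [0.03, -0.01, 0.0]
2 [-0.0002, -0.0004, -0.0095] [0.03, -0.01, 0.0]
3 [-0.0002, -0.0004, -0.0095] [0.03, -0.01, 0.0]
4 [-0.0002, -0.0004, -0.0095] [0.03, -0.01, 0.0]
5 [-0.0002, -0.0004, -0.0095] [0.03, -0.01, 0.0]
```

carry_out(plan=[{"grip": 1,"dp": [0,-0.0005,-0.0095],"rotation": [0,0,0]},{"grip": 1,"dp": [0,-0.0005,-0.0095],"rotation": [0,0,0]},{"grip": 1,"dp": [0,-0.0005,-0.0095],"rotation": [0,0,0]},{"grip": 1,"dp": [0,-0.0005,-0.0095],"rotation": [0,0,0]},{"grip": 1,"dp": [0,-0.0005,-0.0095],"rotation": [0,0,0]},{"grip": 1,"dp": [0,-0.0005,-0.0095],"rotation": [0,0,0]},{"grip": 1,"dp": [0,0,0],"rotation": [0,0,0]}])

```text
time_s: 13.72
tool_pos: [0.5193, -0.1038, 0.1647]
tool_rot: [-155.0, -0.2, -85.8]
force: [0.2, -1.0, -2.0]
grip_width: 0.0118
```

Run:
```python
from h import *
stat()
p,R,o=cur();d=p-HO;print("hood",d@HX,d@HY,p[2])
s=plan(H(.07,.076,.235),hold(0),7)
s=plan(H(.07,.076,.26),hold(24),5,s)
im=env.read_camera("scene");cv2.imwrite("pics/c7.png",cv2.resize(im[60:210,230:400],(680,600),interpolation=2)[:,:,::-1])
```

```text
13.72 p [ 0.5193 -0.1038  0.1647] rpy [-155.    -0.2  -85.8] q [ 44.  -10.9 -27.5 124.1 -19.4  43.4 -58.4] F [ 0.2 -1.  -2. ] w 0.0118
hood 0.08820069519394083 0.07506766359969101 0.1646791279916509
0 [-0.0003, -0.0019, -0.0102] [0.03, 0.01, 0.01]
1 [-0.0003, -0.0019, -0.0102] [0.03, 0.01, 0.01]
2 [-0.0003, -0.0019, -0.0102] [0.03, 0.01, 0.01]
3 [-0.0003, -0.0019, -0.0102] [0.03, 0.01, 0.01]
4 [-0.0003, -0.0019, -0.0102] [0.03, 0.01, 0.01]
5 [-0.0003, -0.0019, -0.0102] [0.03, 0.01, 0.01]
6 [-0.0003, -0.0019, -0.0102] [0.03, 0.01, 0.01]
0 [0.0, -0.0021, -0.0045] [0.02, -2.04, -4.34]
1 [0.0, -0.0021, -0.0045] [0.02, -2.04, -4.34]
2 [0.0, -0.0021, -0.0045] [0.02, -2.04, -4.34]
3 [0.0, -0.0021, -0.0045] [0.02, -2.04, -4.34]
4 [0.0, -0.0021, -0.0045] [0.02, -2.04, -4.34]
```

View pics/c7.png

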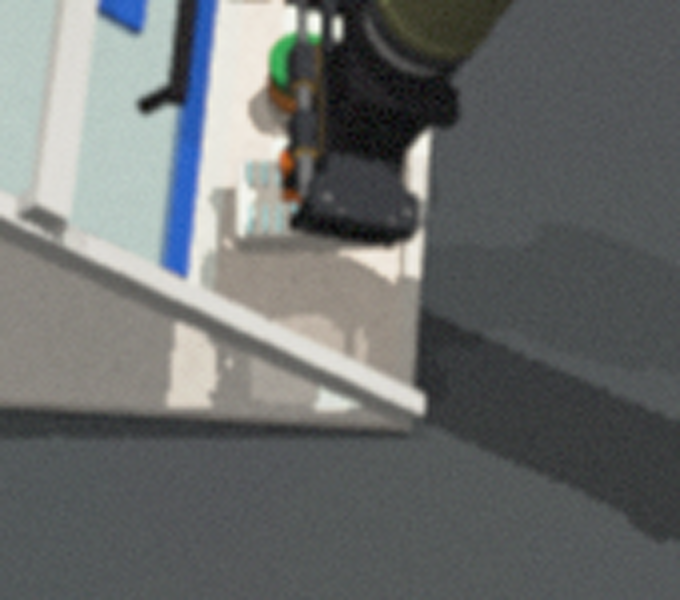

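carry_out(plan=[{"grip": 1,"dp": [0,-0.002,-0.0105],"rotation": [0,0,0]},{"grip": 1,"dp": [0,-0.002,-0.0105],"rotation": [0,0,0]},{"grip": 1,"dp": [0,-0.002,-0.0105],"rotation": [0,0,0]},{"grip": 1,"dp": [0,-0.002,-0.0105],"rotation": [0,0,0]},{"grip": 1,"dp": [0,-0.002,-0.0105],"rotation": [0,0,0]},{"grip": 1,"dp": [0,-0.002,-0.0105],"rotation": [0,0,0]},{"grip": 1,"dp": [0,-0.002,-0.0105],"rotation": [0,0,0]}])

```text
time_s: 14.35
tool_pos: [0.4965, -0.1027, 0.2321]
tool_rot: [-155.7, 0.1, -85.7]
force: [-0.2, 0.7, -2.4]
grip_width: 0.0121
```

Run:
```python
from h import *
stat()
p,R,o=cur();d=p-HO;print("hood",d@HX,d@HY,p[2])
s=plan(H(.07,.09,.26),hold(24),7)
```

```text
14.35 p [ 0.4965 -0.1027  0.2321] rpy [-1.557e+02  1.000e-01 -8.570e+01] q [ 41.3 -16.9 -22.2 120.5 -19.5  54.  -58.4] F [-0.2  0.7 -2.4] w 0.0121
hood 0.0654672325399578 0.07571683768916489 0.23210075506927838
0 [-0.002, -0.0024, -0.0033] [0.13, -1.38, -3.1]
1 [-0.0019, -0.0025, -0.0032] [0.13, -1.38, -3.1]
2 [-0.0019, -0.0026, -0.0032] [0.13, -1.38, -3.1]
3 [-0.0018, -0.0027, -0.0031] [0.13, -1.38, -3.1]
4 [-0.0017, -0.0028, -0.0031] [0.13, -1.38, -3.1]
5 [-0.0016, -0.0029, -0.003] [0.13, -1.38, -3.1]
6 [-0.0015, -0.003, -0.003] [0.13, -1.38, -3.1]
```

carry_out(plan=[{"grip": 1,"dp": [-0.002,-0.0025,-0.0035],"rotation": [0.15,-1.4,-3.1]},{"grip": 1,"dp": [-0.002,-0.0025,-0.0035],"rotation": [0.15,-1.4,-3.1]},{"grip": 1,"dp": [-0.002,-0.0025,-0.0035],"rotation": [0.15,-1.4,-3.1]},{"grip": 1,"dp": [-0.002,-0.0025,-0.0035],"rotation": [0.15,-1.4,-3.1]},{"grip": 1,"dp": [-0.002,-0.003,-0.003],"rotation": [0.15,-1.4,-3.1]},{"grip": 1,"dp": [-0.0015,-0.003,-0.003],"rotation": [0.15,-1.4,-3.1]},{"grip": 1,"dp": [-0.0015,-0.003,-0.003],"rotation": [0.15,-1.4,-3.1]}])

```text
time_s: 14.93
tool_pos: [0.4993, -0.0859, 0.2598]
tool_rot: [-154.8, -0.1, -60.6]
force: [0.0, 0.1, -1.7]
grip_width: 0.0118
```

Run:
```python
from h import *
stat()
p,R,o=cur();d=p-HO;print("hood",d@HX,d@HY,p[2])
s=plan(np.array([.49,.12,.25]),hold(38),12)
```

```text
14.93 p [ 0.4993 -0.0859  0.2598] rpy [-1.548e+02 -1.000e-01 -6.060e+01] q [ 36.8 -12.7 -14.1 115.1 -25.5  63.3 -29.1] F [ 0.   0.1 -1.7] w 0.0118
hood 0.0678651029511326 0.09250046854936386 0.2597534374397704
0 [-0.0153, -0.0067, 0.004] [0.0, -0.44, -0.96]
1 [-0.0152, -0.0069, 0.0041] [0.0, -0.44, -0.96]
2 [-0.015, -0.0072, 0.0042] [0.0, -0.44, -0.96]
3 [-0.0149, -0.0074, 0.0044] [0.0, -0.44, -0.96]
4 [-0.0147, -0.0077, 0.0045] [0.0, -0.44, -0.96]
5 [-0.0146, -0.0079, 0.0046] [0.0, -0.44, -0.96]
6 [-0.0144, -0.0082, 0.0047] [0.0, -0.44, -0.96]
7 [-0.0142, -0.0084, 0.0048] [0.0, -0.44, -0.96]
8 [-0.014, -0.0086, 0.0049] [0.0, -0.44, -0.96]
9 [-0.0138, -0.0089, 0.005] [0.0, -0.44, -0.96]
10 [-0.0137, -0.0091, 0.0051] [0.0, -0.44, -0.96]
11 [-0.0135, -0.0093, 0.0052] [0.0, -0.44, -0.96]
```

carry_out(plan=[{"grip": 1,"dp": [-0.0155,-0.007,0.004],"rotation": [0,-0.45,-1]},{"grip": 1,"dp": [-0.0155,-0.007,0.004],"rotation": [0,-0.45,-1]},{"grip": 1,"dp": [-0.015,-0.007,0.004],"rotation": [0,-0.45,-1]},{"grip": 1,"dp": [-0.015,-0.0075,0.0045],"rotation": [0,-0.45,-1]},{"grip": 1,"dp": [-0.015,-0.0075,0.0045],"rotation": [0,-0.45,-1]},{"grip": 1,"dp": [-0.0145,-0.008,0.0045],"rotation": [0,-0.45,-1]},{"grip": 1,"dp": [-0.0145,-0.008,0.0045],"rotation": [0,-0.45,-1]},{"grip": 1,"dp": [-0.0145,-0.008,0.0045],"rotation": [0,-0.45,-1]}])

```text
time_s: 15.6
tool_pos: [0.4888, 0.0632, 0.2501]
tool_rot: [-155.0, -0.2, -51.2]
force: [-0.1, 1.2, -3.3]
grip_width: 0.0118
```

Run:
```python
from h import *
stat()
s=plan(np.array([.470,.344,.20]),hold(41.4),16)
```

```text
15.6 p [0.4888 0.0632 0.2501] rpy [-155.    -0.2  -51.2] q [ 27.7 -16.8 -21.7 118.6 -26.9  61.  -35.4] F [-0.1  1.2 -3.3] w 0.0118
0 [-0.0144, -0.0078, 0.0071] [0.01, -0.18, -0.38]
1 [-0.0143, -0.0079, 0.0071] [0.01, -0.18, -0.38]
2 [-0.0143, -0.008, 0.0072] [0.01, -0.18, -0.38]
3 [-0.0142, -0.0081, 0.0072] [0.01, -0.18, -0.38]
4 [-0.0141, -0.0082, 0.0072] [0.01, -0.18, -0.38]
5 [-0.014, -0.0083, 0.0073] [0.01, -0.18, -0.38]
6 [-0.014, -0.0084, 0.0073] [0.01, -0.18, -0.38]
7 [-0.0139, -0.0085, 0.0074] [0.01, -0.18, -0.38]
8 [-0.0138, -0.0086, 0.0074] [0.01, -0.18, -0.38]
9 [-0.0137, -0.0087, 0.0075] [0.01, -0.18, -0.38]
10 [-0.0136, -0.0087, 0.0075] [0.01, -0.18, -0.38]
11 [-0.0136, -0.0088, 0.0076] [0.01, -0.18, -0.38]
12 [-0.0135, -0.0089, 0.0076] [0.01, -0.18, -0.38]
13 [-0.0134, -0.009, 0.0076] [0.01, -0.18, -0.38]
14 [-0.0133, -0.0091, 0.0077] [0.01, -0.18, -0.38]
15 [-0.0132, -0.0092, 0.0077] [0.01, -0.18, -0.38]
```

carry_out(plan=[{"grip": 1,"dp": [-0.0145,-0.008,0.007],"rotation": [0,-0.2,-0.4]},{"grip": 1,"dp": [-0.0145,-0.008,0.007],"rotation": [0,-0.2,-0.4]},{"grip": 1,"dp": [-0.0145,-0.008,0.007],"rotation": [0,-0.2,-0.4]},{"grip": 1,"dp": [-0.014,-0.008,0.007],"rotation": [0,-0.2,-0.4]},{"grip": 1,"dp": [-0.014,-0.008,0.007],"rotation": [0,-0.2,-0.4]},{"grip": 1,"dp": [-0.014,-0.0085,0.0075],"rotation": [0,-0.2,-0.4]},{"grip": 1,"dp": [-0.014,-0.0085,0.0075],"rotation": [0,-0.2,-0.4]},{"grip": 1,"dp": [-0.014,-0.0085,0.0075],"rotation": [0,-0.2,-0.4]}])

```text
time_s: 16.27
tool_pos: [0.4705, 0.2243, 0.2241]
tool_rot: [-155.0, -0.3, -46.4]
force: [0.5, -0.3, -1.2]
grip_width: 0.0121
```

Run:
```python
from h import *
stat()
s=plan(np.array([.470,.344,.18]),hold(41.4),8)
```

```text
16.27 p [0.4705 0.2243 0.2241] rpy [-155.    -0.3  -46.4] q [ 15.3 -15.8 -31.6 119.9 -24.   52.9 -52.1] F [ 0.5 -0.3 -1.2] w 0.0121
0 [-0.0109, -0.007, 0.0093] [0.02, -0.11, -0.21]
1 [-0.0109, -0.007, 0.0093] [0.02, -0.11, -0.21]
2 [-0.0108, -0.0071, 0.0093] [0.02, -0.11, -0.21]
3 [-0.0108, -0.0071, 0.0094] [0.02, -0.11, -0.21]
4 [-0.0107, -0.0071, 0.0094] [0.02, -0.11, -0.21]
5 [-0.0107, -0.0072, 0.0094] [0.02, -0.11, -0.21]
6 [-0.0106, -0.0072, 0.0094] [0.02, -0.11, -0.21]
7 [-0.0106, -0.0073, 0.0095] [0.02, -0.11, -0.21]
```

carry_out(plan=[{"grip": 1,"dp": [-0.011,-0.007,0.009],"rotation": [0,-0.1,-0.2]},{"grip": 1,"dp": [-0.011,-0.007,0.009],"rotation": [0,-0.1,-0.2]},{"grip": 1,"dp": [-0.011,-0.007,0.009],"rotation": [0,-0.1,-0.2]},{"grip": 1,"dp": [-0.011,-0.007,0.009],"rotation": [0,-0.1,-0.2]},{"grip": 1,"dp": [-0.0105,-0.007,0.0095],"rotation": [0,-0.1,-0.2]},{"grip": 1,"dp": [-0.0105,-0.007,0.0095],"rotation": [0,-0.1,-0.2]},{"grip": 1,"dp": [-0.0105,-0.007,0.0095],"rotation": [0,-0.1,-0.2]},{"grip": 1,"dp": [-0.008,-0.005,0.007],"rotation": [0,-0.1,-0.2]}])

```text
time_s: 16.93
tool_pos: [0.455, 0.36, 0.1798]
tool_rot: [-154.9, -0.3, -43.2]
force: [0.2, 0.3, -0.8]
grip_width: 0.012
```

Run:
```python
from h import *
stat()
s=plan(np.array([.468,.344,.10]),hold(41.4),8)
for n in("scene","top"):
    im=env.read_camera(n);np.save(f"pics/{n}8.npy",im)
t=np.load("pics/top8.npy")[110:270,200:360];s=np.load("pics/scene8.npy")[190:340,230:390]
c=np.zeros((400,800,3),np.uint8);c[:,:400]=cv2.resize(t,(400,400),interpolation=2);c[:375,400:]=cv2.resize(s,(400,375),interpolation=2)
cv2.imwrite("pics/c8.png",c[:,:,::-1])
```

```text
16.93 p [0.455  0.36   0.1798] rpy [-154.9   -0.3  -43.2] q [ 12.7  -6.2 -48.3 117.4 -13.   42.6 -72. ] F [ 0.2  0.3 -0.8] w 0.012
0 [0.0025, 0.0045, 0.0089] [0.02, 0.06, 0.15]
1 [0.0025, 0.0045, 0.0089] [0.02, 0.06, 0.15]
2 [0.0025, 0.0045, 0.0089] [0.02, 0.06, 0.15]
3 [0.0025, 0.0045, 0.0089] [0.02, 0.06, 0.15]
4 [0.0025, 0.0045, 0.0089] [0.02, 0.06, 0.15]
5 [0.0025, 0.0045, 0.0089] [0.02, 0.06, 0.15]
6 [0.0025, 0.0045, 0.0089] [0.02, 0.06, 0.15]
7 [0.0025, 0.0045, 0.0089] [0.02, 0.06, 0.15]
```

View pics/c8.png

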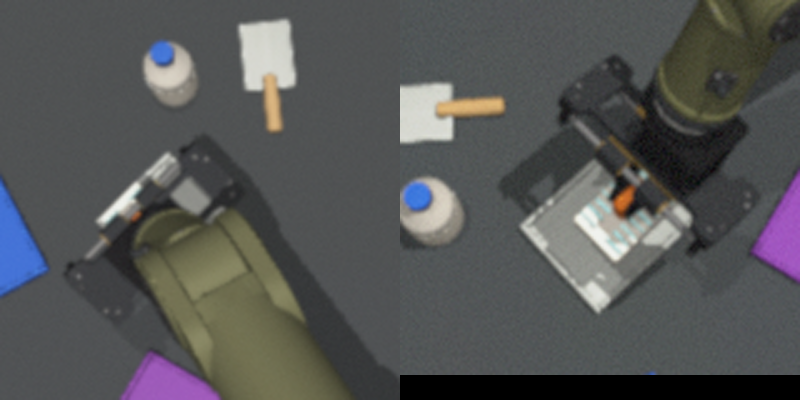

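Run:
```python
from h import *
s=plan(np.array([.469,.345,.085]),hold(41.4),8)
```

```text
0 [0.0027, 0.0051, 0.0106] [0.02, 0.07, 0.16]
1 [0.0027, 0.0051, 0.0106] [0.02, 0.07, 0.16]
2 [0.0027, 0.0051, 0.0106] [0.02, 0.07, 0.16]
3 [0.0027, 0.0051, 0.0106] [0.02, 0.07, 0.16]
4 [0.0027, 0.0051, 0.0106] [0.02, 0.07, 0.16]
5 [0.0027, 0.0051, 0.0106] [0.02, 0.07, 0.16]
6 [0.0027, 0.0051, 0.0106] [0.02, 0.07, 0.16]
7 [0.0027, 0.0051, 0.0106] [0.02, 0.07, 0.16]
```

carry_out(plan=[{"grip": 1,"dp": [0.0027,0.005,0.0105],"rotation": [0,0.1,0.15]},{"grip": 1,"dp": [0.0027,0.005,0.0105],"rotation": [0,0.1,0.15]},{"grip": 1,"dp": [0.0027,0.005,0.0105],"rotation": [0,0.1,0.15]},{"grip": 1,"dp": [0.0027,0.005,0.0105],"rotation": [0,0.1,0.15]},{"grip": 1,"dp": [0.0027,0.005,0.0105],"rotation": [0,0.1,0.15]},{"grip": 1,"dp": [0.0027,0.005,0.0105],"rotation": [0,0.1,0.15]},{"grip": 1,"dp": [0.002,0.004,0.008],"rotation": [0,0.1,0.15]},{"grip": 1,"dp": [0,0,0],"rotation": [0,0,0]}])

```text
time_s: 17.7
tool_pos: [0.4638, 0.3482, 0.0996]
tool_rot: [-154.9, -0.7, -44.1]
force: [-0.4, -0.8, -2.4]
grip_width: 0.0118
```

Run:
```python
from h import *
stat()
s=plan(np.array([.469,.345,.068]),hold(41.4),6)
```

```text
17.7 p [0.4638 0.3482 0.0996] rpy [-154.9   -0.7  -44.1] q [ 12.5   1.7 -50.1 122.4  -3.3  31.6 -78.8] F [-0.4 -0.8 -2.4] w 0.0118
0 [0.0009, 0.002, 0.0049] [0.02, -0.04, 0.09]
1 [0.0009, 0.002, 0.0049] [0.02, -0.04, 0.09]
2 [0.0009, 0.002, 0.0049] [0.02, -0.04, 0.09]
3 [0.001, 0.002, 0.0049] [0.02, -0.04, 0.09]
4 [0.001, 0.002, 0.0049] [0.02, -0.04, 0.09]
5 [0.001, 0.002, 0.0049] [0.02, -0.04, 0.09]
```

carry_out(plan=[{"grip": 1,"dp": [0.001,0.002,0.005],"rotation": [0,-0.1,0.1]},{"grip": 1,"dp": [0.001,0.002,0.005],"rotation": [0,-0.1,0.1]},{"grip": 1,"dp": [0.001,0.002,0.005],"rotation": [0,-0.1,0.1]},{"grip": 1,"dp": [0.001,0.002,0.005],"rotation": [0,-0.1,0.1]},{"grip": 1,"dp": [0.001,0.002,0.005],"rotation": [0,-0.1,0.1]},{"grip": 1,"dp": [0.001,0.0015,0.004],"rotation": [0,-0.1,0.1]},{"grip": 1,"dp": [0,0,0],"rotation": [0,0,0]}])

```text
time_s: 18.28
tool_pos: [0.4709, 0.3452, 0.0679]
tool_rot: [-154.8, 0.1, -44.5]
force: [0.1, -0.0, -1.7]
grip_width: 0.0117
```

Run:
```python
from h import *
stat()
p,R,_=cur();plan(p-.001*Z,hold(41.4),1)
```

```text
18.28 p [0.4709 0.3452 0.0679] rpy [-1.548e+02  1.000e-01 -4.450e+01] q [ 11.5   6.3 -49.  123.5   1.6  27.5 -82. ] F [ 0.1 -0.  -1.7] w 0.0117
0 [0.0, 0.0004, 0.0009] [0.01, 0.29, -0.09]
```

carry_out(plan=[{"grip": 1,"dp": [0,0.0006,0.0012],"rotation": [0,0,0]},{"grip": 1,"dp": [0,0.0006,0.0012],"rotation": [0,0,0]},{"grip": 1,"dp": [0,0.0004,0.001],"rotation": [0,0,0]}])

```text
time_s: 18.53
tool_pos: [0.4712, 0.3457, 0.0643]
tool_rot: [-154.8, 0.1, -44.5]
force: [-12.0, -9.8, 23.0]
grip_width: 0.0118
```

carry_out(plan=[{"grip": 1,"dp": [0,0.0004,0.001],"rotation": [0,0,0]}])

```text
time_s: 18.62
tool_pos: [0.4713, 0.3459, 0.0643]
tool_rot: [-154.8, 0.1, -44.5]
force: [-17.2, -14.1, 30.6]
grip_width: 0.0119
```

carry_out(plan=[{"grip": 1,"dp": [0,0.0004,0.0008],"rotation": [0,0,0]}])

```text
time_s: 18.7
tool_pos: [0.4717, 0.3462, 0.0644]
tool_rot: [-154.8, -0.0, -44.4]
force: [0.5, -0.8, -2.7]
grip_width: 0.0123
```

carry_out(force=5, plan=[{"grip": 1,"dp": [0,0,0],"rotation": [0,0,0]},{"grip": 0.8,"dp": [0,0,0],"rotation": [0,0,0]},{"grip": 0.7,"dp": [0,0,0],"rotation": [0,0,0]},{"grip": 0.6,"dp": [0,0,0],"rotation": [0,0,0]},{"grip": 0.5,"dp": [0,0,0],"rotation": [0,0,0]},{"grip": 0.4,"dp": [0,0,0],"rotation": [0,0,0]},{"grip": 0.4,"dp": [0,0,0],"rotation": [0,0,0]},{"grip": 0.4,"dp": [0,0,0],"rotation": [0,0,0]}])

```text
time_s: 19.37
tool_pos: [0.4741, 0.348, 0.067]
tool_rot: [-154.4, -0.1, -44.4]
force: [0.3, 0.1, 0.0]
grip_width: 0.0479
```

Run:
```python
from h import *
stat()
p,R,_=cur();plan(p-.14*R[:,2],R,7)
```

```text
19.37 p [0.4741 0.348  0.067 ] rpy [-1.544e+02 -1.000e-01 -4.440e+01] q [ 10.9   6.8 -48.7 123.3   2.8  26.8 -83. ] F [0.3 0.1 0. ] w 0.0479
0 [0.0, -0.0, -0.02] [0.0, 0.0, 0.0]
1 [0.0, -0.0, -0.02] [0.0, 0.0, 0.0]
2 [0.0, -0.0, -0.02] [0.0, 0.0, 0.0]
3 [0.0, -0.0, -0.02] [0.0, 0.0, 0.0]
4 [0.0, -0.0, -0.02] [0.0, 0.0, 0.0]
5 [0.0, -0.0, -0.02] [0.0, 0.0, 0.0]
6 [0.0, -0.0, -0.02] [0.0, 0.0, 0.0]
```

carry_out(plan=[{"grip": 0.4,"dp": [0,0,-0.01],"rotation": [0,0,0]},{"grip": 0.4,"dp": [0,0,-0.02],"rotation": [0,0,0]},{"grip": 0.4,"dp": [0,0,-0.02],"rotation": [0,0,0]},{"grip": 0.4,"dp": [0,0,-0.02],"rotation": [0,0,0]},{"grip": 0.4,"dp": [0,0,-0.02],"rotation": [0,0,0]},{"grip": 0.4,"dp": [0,0,-0.02],"rotation": [0,0,0]},{"grip": 0.4,"dp": [0,0,-0.02],"rotation": [0,0,0]}])

```text
time_s: 19.95
tool_pos: [0.4298, 0.3073, 0.1839]
tool_rot: [-154.8, 0.4, -44.2]
force: [1.1, -0.9, -0.0]
grip_width: 0.0527
```

carry_out(plan=[{"grip": 0.4,"dp": [0.03,0,-0.015],"rotation": [0,0,0]},{"grip": 0.4,"dp": [0.03,0,-0.015],"rotation": [0,0,0]},{"grip": 0.4,"dp": [0.03,0,-0.015],"rotation": [0,0,0]},{"grip": 0.4,"dp": [0.03,0,0],"rotation": [0,0,0]},{"grip": 0.4,"dp": [0,0,0],"rotation": [0,0,0]},{"grip": 0.4,"dp": [0,0,0],"rotation": [0,0,0]}])

```text
time_s: 20.45
tool_pos: [0.5069, 0.2062, 0.2335]
tool_rot: [-154.3, -0.3, -44.0]
force: [-1.0, 0.9, -0.3]
grip_width: 0.0519
```

Run:
```python
from h import *
stat()
for n in("scene","top"):
    im=env.read_camera(n);np.save(f"pics/{n}9.npy",im)
t=np.load("pics/top9.npy");s=np.load("pics/scene9.npy")
c=np.zeros((600,800,3),np.uint8);c[:300,:480]=cv2.resize(t,(480,300),interpolation=3);c[300:600,:480]=cv2.resize(s,(480,300),interpolation=3)
c[:300,490:790]=cv2.resize(t[160:240,230:310],(300,300),interpolation=2);c[300:,490:790]=cv2.resize(s[235:320,275:360],(300,300),interpolation=2)
cv2.imwrite("pics/c9.png",c[:,:,::-1])
```

```text
20.45 p [0.5069 0.2062 0.2335] rpy [-154.3   -0.3  -44. ] q [ 19.1 -11.4 -31.6 116.1 -24.2  53.6 -46. ] F [-1.   0.9 -0.3] w 0.0519
```

View pics/c9.png

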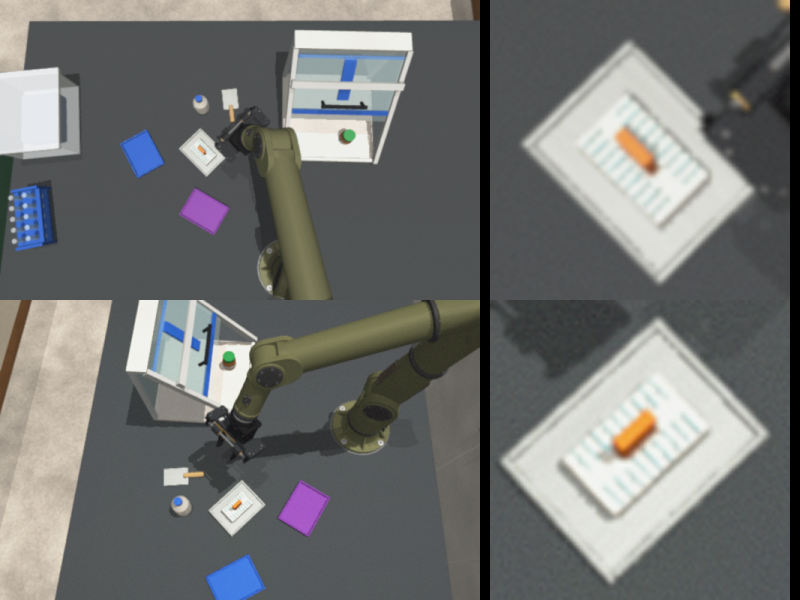

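Run:
```python
from h import *
a,b=np.load("pics/scene0.npy").astype(int),np.load("pics/scene9.npy").astype(int)
for nm,f,r in(("cap",lambda i:i[...,2]-i[...,0]>60,(255,290,220,260)),("spat",lambda i:i[...,0]-i[...,2]>60,(222,245,240,275))):
    print(nm,[[x.mean().round(1) for x in np.nonzero(f(i)[r[0]:r[1],r[2]:r[3]])] for i in(a,b)])
stat();print(env.sign_off())
```

```text
cap [[np.float64(13.0), np.float64(16.3)], [np.float64(13.0), np.float64(16.4)]]
spat [[np.float64(10.3), np.float64(18.2)], [np.float64(10.3), np.float64(18.3)]]
20.55 p [0.5061 0.2067 0.2328] rpy [-154.3   -0.4  -43.9] q [ 19.1 -11.5 -31.6 116.2 -24.2  53.6 -46. ] F [-0.7  1.  -0.2] w 0.052
the job is handed in; nothing more can be done
None
```

The slide carrier is in the steel tray and the sash is standing open. The job was handed in at 20.6 s of the 64 s allowed.

**What I did:** I gripped the bar and raised the sash by about 0.22 m, where it stayed up after release. I then reached in under it and gripped the orange plate. Closing the jaws slid the carrier about 8 mm and turned it about 20° on the hood floor, deliberately, to keep the gripper off the left rail. I lifted it out, set it down in the tray, let go and backed off.

**Last checks:**
- **Carrier:** the last pictures show it flat, centred and lined up with the tray.
- **Sash and jar:** the sash is still up and the jar is upright in its place. I checked the jar by eye only.
- **Bottle and spatula:** they moved less than 0.2 pixels from the first picture to the last.
- **Robot:** the gripper is touching nothing, and the force reading is noise.

**What was off:**
- **Setting down:** the last 1 mm steps pressed harder than I meant. The wrist force read up to about 31 N upward (38 N in all) for under 0.3 s, within the 120 N limit. It then dropped suddenly, probably as the plate slipped slightly between the pads.
- **Reaching in:** the tool went about 15 mm too far forward, and the wrist force read about 4 N. It cleared when I corrected the position, and I did not find what caused it.

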